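Put the boxed-in hand radio on its charging rest

ROBOT

A 6-joint arm with a two-finger parallel gripper is mounted at the origin on the work surface. World frame = base frame: x ahead of the robot, y to its left, z up, the work surface at z = 0. Lengths are in mm, angles in rad, forces in N, time in s.
With the tool pointing down it reaches from about 350 to 725 mm from the base axis. Payload 6 kg.
Tool frame: the origin (TCP) lies at the very end of the fingers, on their centre line; the grasp point (between the pads) lies 19 mm behind it (grasp_offset is the distance from the TCP to the grasp point, in mm); z points along the fingers, y is the direction in which the jaws open and shut (so a half turn about z gives the same grasp; the last joint's range is limited). The gripper opens to 85 mm and grips with 20 to 120 N. Pads are 22 mm wide; open, the fingers measure 114 mm over their backs; the gripper's body (76 mm by 85 mm) begins 54 mm behind the grasp point. The pads swing forward as they close: fully open they stand 13 mm farther back than shut.
Start: joints at [1.662, 0.04, 0.085, 0, -1.615, -0.334], TCP at [144.227, 582.385, 231.261] pointing down, gripper open.
Joint ranges: [-2.56, 2.56], [-1.29, 2.01], [-1.08, 1.49], [-3.29, 1.98], [-2.81, -0.18], [-2.99, 2.99]. Speed limits (rad/s): [2.57, 2.57, 3.01, 3.14, 3.14, 3.14].

INTERFACE

Orientations are given as a unit quaternion [w, x, y, z].
In Python, from cell import * gives the robot as it stands. The module is installed in compiled form; this text tells all that it offers.
- The arm moves only by the shell command python3 -m jog 'ROWS'. ROWS is text: rows parted by semicolons, each of 7 numbers parted by spaces: the shift along the tool's x, y, z in cm, then the turn, a rotation vector about the tool's x, y, z in rad, then the closure, from -1 (fully open) to 1 (shut). In form: x y z ax ay az claw; .... A call has 1 to 20 rows; each row shifts and turns the commanded pose from where the row before left it, along the tool's axes as they then stand; what a row does not reach is not made up. A row lasts 1/12 s, in which the tool goes at most 41.7 mm and 7.16 degrees, less where a joint would pass 70% of its speed; a pose out of reach is approached as far as the arm can. A call is refused whole if a number of a shift passes 4.17 or a number of a turn 0.125, either way. A call with a gripper value outside its range is refused whole. The fingers move at their own pace and stop on an object; the grip force is fixed at half the most. Time passes only in rows, so rows that do not move let the fingers close. It gives the time, the measured TCP pose, the force and the opening at its end, in the units of the state.
- get_state(): the state, without advancing time (a new reading comes with each control period).
- snapshot(name): name is "side" or "top"; returns a dict with "frame" (384x512x3 uint8, red, green, blue), "vertical_fov" (degrees; the focal length in pixels is half the picture's height over the tangent of half this angle, whatever the lens; pixels are square), "cx", "cy" (the principal point, pixels), "position" and "rotation" of the camera in the world. Camera axes: x right, y down, z forward; pixel columns grow to the right and rows downward; lengths in mm; the calibration is good to about 2 mm. A picture is of the moment at which its call begins. There is no depth.
- job_done(): hands the job in, once; it reports no verdict.
The state is a dict: "t": time; "q": joint angles; "joint_velocities": joint speeds; "joint_torque": joint torques, N m; "tcp_pos": TCP position; "ee_rot": TCP orientation; "contact_force": force on the tool from outside, world axes, zero at the start; "wrist_torque": the same for the moment, N m; "gripper_width": opening from 0.0 (shut) to 1.0 (fully open).
Only numpy, scipy, OpenCV 4.12 (cv2) and the standard library are available. Lean on these libraries where they do the work, as an engineer would, in place of code of your own. Each camera call takes 0.05 s, during which the arm holds its last target.

TASK

The black hand radio lies boxed in between three drinks on the round mat. First stand all three drinks together in the brown side tray; then lay the radio flat in its yellow-guided charging rest, screen up, with its antenna pointing out of the rest's open end, while the drinks wait in the tray; then stand each drink back, centred on the coaster of its own colour. Do not tip a drink over, and leave the calculator alone.

Things in the scene. Friction and masses are not known exactly. Their poses are not given: they have to be found in the camera images.
- flask_pink: Pink flask with a pale pink cap. Capped, rigid, round about its z axis; origin at the centre of its underside, z up. Straight body 54 mm in diameter up to 86 mm above the underside; above that a cap 42 mm in diameter; total height 112 mm; about 0.24 kg. Starts upright on the coaster of its own colour, within 5 mm of its centre.
- bottle_green: Green bottle with a pale label and a dark green cap. Capped, rigid, round about its z axis; origin at the centre of its underside, z up. Straight body 54 mm in diameter up to 84 mm above the underside; above that a shoulder narrowing to a cap 30 mm in diameter; total height 115 mm; about 0.24 kg. Starts upright on the coaster of its own colour, within 5 mm of its centre.
- tumbler_blue: Blue tumbler with a steel band and a black lid. Capped, rigid, round about its z axis; origin at the centre of its underside, z up. Straight body 54 mm in diameter up to 90 mm above the underside; above that a lid 50 mm in diameter with a small grey tab, look only; total height 102 mm; about 0.24 kg. Starts upright on the coaster of its own colour, within 5 mm of its centre.
- radio: Black hand radio lying screen up on the 3 mm mat between the drinks, each about 13 mm from its long sides. Body 105 mm (its x) x 52 mm (its y) x 34 mm high, 0.25 kg. Antenna 12 mm thick sticks out 50 mm from the +x end, at y = 14 mm, 20 mm above the underside; beside it a grey knob 10 mm long at y = -12 mm. Origin at the centre of the body's underside, z up.
- charger: Fixed charging rest, left or right of the mat. Grey plate 150 mm (its x) x 92 mm (its y) x 8 mm; yellow stop wall at the -x end (inner face x = -65 mm, top 42 mm above the desk), +x end open; yellow side guides (tops 28 mm) only at x = -66 to -44 and 39 to 61 mm (inner faces y = +-35 mm), sides open between. Radio goes on the plate, origin over origin, its x along the rest's x. Origin: centre of underside.
- tray: Fixed shallow brown tray, the side area, on the other side of the mat from the charging rest. 300 mm (its x) x 130 mm (its y), rim 14 mm high, walls and floor 5 mm thick: inside 290 x 120 mm, floor 5 mm above the desk. Takes the three drinks in a row along its x, 90 mm apart. Origin: centre of its underside, on the desk.
- coaster_pink: Fixed pink coaster, a disc 68 mm across, 4 mm thick, top 7 mm above the desk, on the fixed round light grey mat (250 mm across, 3 mm thick). Origin at the centre of its underside. The pink flask belongs on it. Two coasters lie side by side (84 mm between centres) on one side of the radio, one on its other side, 132 mm from the line of the two; which colour is where varies.
- coaster_green: Fixed green coaster, a disc 68 mm across, 4 mm thick, top 7 mm above the desk, on the fixed round light grey mat (250 mm across, 3 mm thick). Origin at the centre of its underside. The green bottle belongs on it. Two coasters lie side by side (84 mm between centres) on one side of the radio, one on its other side, 132 mm from the line of the two; which colour is where varies.
- coaster_blue: Fixed blue coaster, a disc 68 mm across, 4 mm thick, top 7 mm above the desk, on the fixed round light grey mat (250 mm across, 3 mm thick). Origin at the centre of its underside. The blue tumbler belongs on it. Two coasters lie side by side (84 mm between centres) on one side of the radio, one on its other side, 132 mm from the line of the two; which colour is where varies.
- calculator: Bystander: loose grey desk calculator, 120 x 75 x 14 mm, lying just beyond the mat on the far side from the robot; origin at the centre of its underside. Not to be moved.
There are look-alikes about, which are no part of the job. Of the things that look like the flask_pink, the middle-sized one is meant.

How it is judged (in metres and radians):
On the way, in this order (a step that is already met when the one before it is completed fails the run):
1. all three drinks stand upright in the tray, released (x of flask_pink in the frame of tray between -0.135 and 0.135 m and y of flask_pink in the frame of tray between -0.05 and 0.05 m and z of each of flask_pink, bottle_green, tumbler_blue in the frame of tray below 0.02 m and angle between each of flask_pink, bottle_green, tumbler_blue's own z axis and vertical below 0.15 rad and linear speed of each of flask_pink, bottle_green, tumbler_blue below 0.02 m/s and contact force between each of flask_pink, bottle_green, tumbler_blue and the fingers below 0.2 N and x of bottle_green in the frame of tray between -0.135 and 0.135 m and y of bottle_green in the frame of tray between -0.05 and 0.05 m and x of tumbler_blue in the frame of tray between -0.135 and 0.135 m and y of tumbler_blue in the frame of tray between -0.05 and 0.05 m), for 0.2 s.
2. the radio lies in the charging rest, antenna out of the open end, released, while all three drinks still stand in the tray (all of step 1 and horizontal distance between radio and charger below 0.015 m and z of radio in the frame of charger below 0.014 m and angle between the x axis of radio and the x axis of charger, either way round below 0.2 rad and angle between radio's own z axis and vertical below 0.1 rad and linear speed of radio below 0.02 m/s and contact force between radio and the fingers below 0.2 N), for 0.2 s.
At the end, for the whole second after the job is handed in: Each drink stands upright on the coaster of its own colour, centres within 15 mm; the radio lies flat in the charging rest, antenna out of the open end, within 15 mm and 0.2 rad of the rest's origin and axis; all is released and at rest (horizontal distance between radio and charger below 0.015 m and z of radio in the frame of charger below 0.014 m and angle between the x axis of radio and the x axis of charger, either way round below 0.2 rad and angle between each of radio, flask_pink, bottle_green, tumbler_blue's own z axis and vertical below 0.1 rad and linear speed of each of radio, flask_pink, bottle_green, tumbler_blue below 0.02 m/s and contact force between each of radio, flask_pink, bottle_green, tumbler_blue and the fingers below 0.2 N and horizontal distance between flask_pink and coaster_pink below 0.015 m and z of flask_pink in the frame of coaster_pink below 0.009 m and horizontal distance between bottle_green and coaster_green below 0.015 m and z of bottle_green in the frame of coaster_green below 0.009 m and horizontal distance between tumbler_blue and coaster_blue below 0.015 m and z of tumbler_blue in the frame of coaster_blue below 0.009 m); the robot touches nothing.
It fails at once if a drink is tipped over (more than 45 degrees) (angle between any of flask_pink, bottle_green, tumbler_blue's own z axis and vertical above 0.785 rad).
It fails at once if the calculator is moved more than 20 mm (distance of calculator from where it was at the start of the episode above 0.02 m).
It also fails if it takes over 134 s, if anything falls off the work surface, if the arm or the gripper's body presses on something with over 40 N, if the wrist force passes 120 N, or if a joint passes its speed limit or range.

## Working session

There is one attempt and no reset: what is moved stays moved. The work goes in short steps, Python scripts to look and compute and a shell command to move; the robot and the scene stay as the last step left them, time stands still between calls to the robot, and variables do not carry over. Pictures are saved under pics/ and viewed, and the job is handed in when it is done.

```bash
mkdir -p pics; python3 - <<'E'
from cell import *
import cv2,json
print(get_state())
for n in("top","side"):
    s=snapshot(n); cv2.imwrite(f"pics/{n}0.png",s["frame"][:,:,::-1])
    print({k:v for k,v in s.items() if k!="frame"})
E
```

```text
{'t': 0.0, 'q': array([ 1.66169123e+00,  4.08127750e-02,  8.37927108e-02, -4.80579900e-04,
       -1.61553524e+00, -3.33722832e-01]), 'joint_velocities': array([ 0.001007  , -0.00016378,  0.00148339, -0.00184045,  0.00203141,
        0.0003237 ]), 'joint_torque': array([ 6.37762478e-04, -3.68227029e+01,  3.47419381e+01,  6.93233594e+00,
       -5.44416092e-03, -9.14978131e-06]), 'tcp_pos': array([144.09270772, 582.08348843, 230.2650635 ]), 'ee_rot': array([ 9.10327577e-04,  9.92639238e-01, -1.21105373e-01, -4.93448683e-05]), 'contact_force': array([ 0.06242761, -0.59523173,  1.13396638]), 'wrist_torque': array([ 0.03801658, -0.02292077, -0.01457179]), 'gripper_width': 1.0010290728687605}
{'vertical_fov': 57.45375221013229, 'cx': 259.56139318267896, 'cy': 194.0104459682899, 'position': array([398.26404511,  -1.62915886, 791.47941155]), 'rotation': array([ 0.04982076, -0.70249083,  0.70605102, -0.07427309])}
{'vertical_fov': 45.72683134679625, 'cx': 258.34262365160896, 'cy': 190.75278020648483, 'position': array([ 423.21386058, -796.57322956,  891.79361765]), 'rotation': array([-0.37162219,  0.92585289, -0.0616568 ,  0.02986318])}
```

View pics/top0.png

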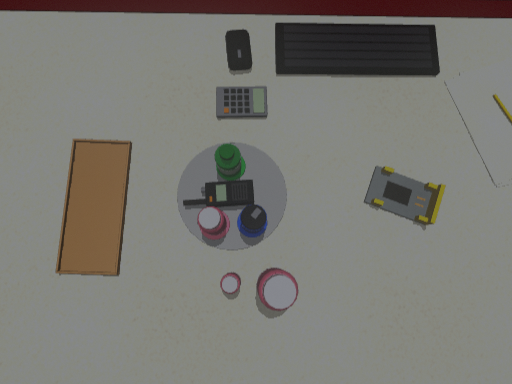

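View pics/side0.png

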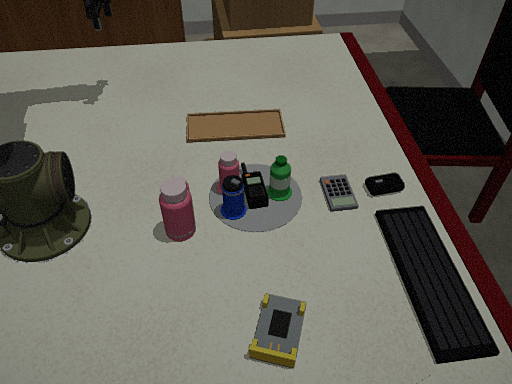

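```bash
cat > h.py <<'E'
import numpy as np, cv2
from scipy.spatial.transform import Rotation as R
class Cam:
    def __init__(s,d):
        s.im=d["frame"]; s.f=s.im.shape[0]/2/np.tan(np.radians(d["vertical_fov"]/2))
        s.c=np.array([d["cx"],d["cy"]]); s.p=np.array(d["position"])
        q=np.array(d["rotation"]); s.R=R.from_quat([q[1],q[2],q[3],q[0]]).as_matrix()
    def ray(s,uv):
        uv=np.atleast_2d(uv).astype(float)
        d=np.c_[(uv-s.c)/s.f,np.ones(len(uv))]; return d@s.R.T
    def plane(s,uv,z):
        d=s.ray(uv); t=(z-s.p[2])/d[:,2]; return (s.p+d*t[:,None])[:,:2]
    def proj(s,P):
        q=(np.atleast_2d(P)-s.p)@s.R; return q[:,:2]/q[:,2:]*s.f+s.c
def blobs(m,amin=30):
    n,l,st,c=cv2.connectedComponentsWithStats(m.astype(np.uint8),connectivity=8)
    return [(i,st[i],c[i],l==i) for i in range(1,n) if st[i,4]>=amin]
E
cat > see.py <<'E'
from cell import *; from h import *
import pickle
d={n:snapshot(n) for n in("top","side")}; pickle.dump(d,open("s.pkl","wb"))
E
python3 - <<'E'
exec(open('see.py').read())
for n in d:
    im=d[n]["frame"]
    if n=="top": c=im[75:310,50:450]
    else: c=im[90:370,150:450]
    k=2
    c=cv2.resize(c,None,fx=k,fy=k,interpolation=cv2.INTER_CUBIC)
    cv2.imwrite(f"pics/{n}z.png",np.clip(c[:,:,::-1]*1.5,0,255).astype(np.uint8))
t=Cam(d["top"]);hsv=cv2.cvtColor(t.im,cv2.COLOR_RGB2HSV)
for nm,lo,hi in [("brown",(8,80,60),(18,255,255)),("yellow",(22,150,80),(34,255,255)),("green",(50,100,30),(75,255,255)),("blue",(105,120,30),(130,255,255)),("pink",(165,80,40),(179,255,255))]:
    for i,st,c,m in blobs(cv2.inRange(hsv,lo,hi)>0,12): print(nm,st,c.round(1),t.plane(c,10).round(0))
E
```

```text
brown [224 108   5   5  25] [226. 110.] [[739.  48.]]
brown [  56  139   75  136 7980] [ 94.5 207.3] [[508. 337.]]
brown [209 196   4   6  22] [210.4 198.5] [[527.  82.]]
brown [417 196   8   5  14] [420.6 198.1] [[ 527. -400.]]
brown [415 203   8   4  15] [418.4 204.4] [[ 512. -393.]]
yellow [494  95  18  26  72] [502.9 107.3] [[ 750. -623.]]
yellow [385 167   9   5  33] [388.9 169.1] [[ 595. -331.]]
yellow [428 183  10   6  35] [432.6 185.5] [[ 556. -431.]]
yellow [431 185  14  38 166] [437.4 203.5] [[ 514. -438.]]
yellow [374 199  10   6  37] [378.1 201.5] [[ 519. -300.]]
yellow [419 216   9   6  40] [423.2 218.4] [[ 480. -402.]]
green [215 144  25  25 437] [227.1 155.5] [[627.  45.]]
green [217 157  28  23 137] [235.5 171.4] [[590.  25.]]
blue [237 212  30  25 160] [248.3 228.2] [[460.  -4.]]
pink [  0   0  93  11 597] [41.5  4.3] [[1010.  502.]]
pink [90  0 11 11 52] [95.2  4.8] [[1011.  372.]]
pink [99  0 10 12 40] [103.6   6. ] [[1008.  351.]]
pink [104   0  45  12 210] [125.8   4.7] [[1013.  298.]]
pink [144   0  16  12  61] [151.8   5.5] [[1012.  234.]]
pink [159   0  14  12  64] [165.3   4.7] [[1015.  201.]]
pink [173   0  56  13 266] [200.1   5.3] [[1015.  115.]]
pink [ 228    0  284   18 2976] [383.1   7.2] [[1018. -347.]]
pink [269   0   7   4  14] [271.3   1.3] [[1029.  -63.]]
pink [194   7   5   6  12] [196.6   9.3] [[1003.  123.]]
pink [197 206  33  33 322] [216.1 226.6] [[464.  68.]]
pink [258 269  40  41 301] [273.1 283.4] [[340. -57.]]
pink [221 273  19  19  76] [231.4 279.3] [[349.  33.]]
```

View pics/topz.png

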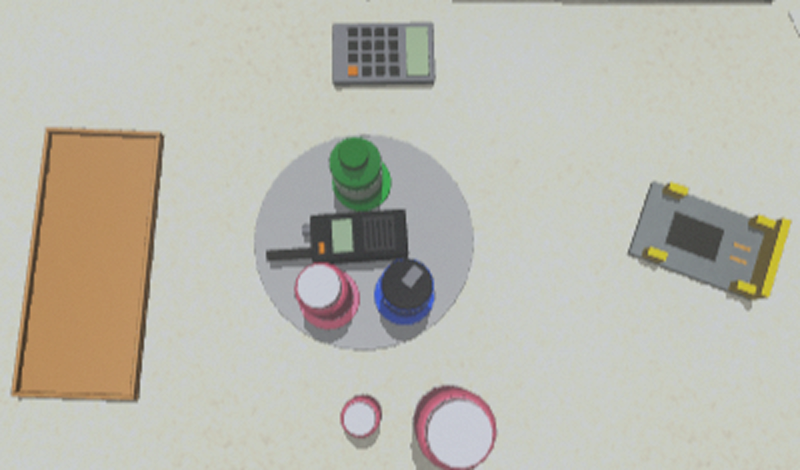

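View pics/sidez.png

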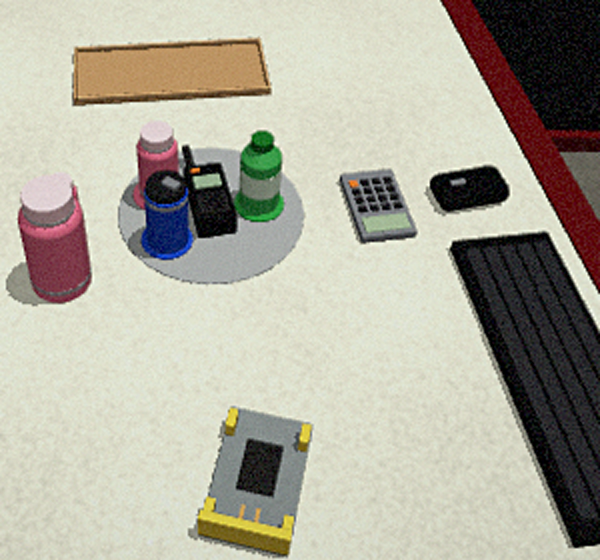

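```bash
python3 - <<'E'
from h import *; import pickle
d=pickle.load(open("s.pkl","rb")); t=Cam(d["top"]); hsv=cv2.cvtColor(t.im,cv2.COLOR_RGB2HSV)
def rect(uv,z):
    p=t.plane(uv,z).astype(np.float32); r=cv2.minAreaRect(p); return np.array(r[0]).round(1),np.array(r[1]).round(1),round(r[2],1)
def cnt(m):
    c,_=cv2.findContours(m.astype(np.uint8),cv2.RETR_EXTERNAL,cv2.CHAIN_APPROX_NONE); return max(c,key=cv2.contourArea)[:,0]
def big(m): return max(blobs(m),key=lambda b:b[1][4])[3]
br=big(cv2.inRange(hsv,(5,60,40),(20,255,255))>0); print("tray",rect(cnt(br),10))
# mat
for nm,(u,v) in dict(mat=(190,190),desk=(160,190),pcap=(210,217),gcap=(226,153),glabel=(231,172),gcoas=(243,170),blid=(249,218),radio=(240,200),plate=(410,175),plate2=(385,190),pcoast=(222,235)).items(): print(nm,t.im[v,u],hsv[v,u])
E
```

```text
tray (array([514.5, 337. ]), array([134.7, 301.3]), 87.8)
mat [112 113 115] [110   7 115]
desk [134 135 127] [ 34  15 135]
pcap [132 134 141] [113  16 141]
gcap [41 85 47] [ 64 132  85]
glabel [61 65 60] [54 20 65]
gcoas [ 42 109  54] [ 65 157 109]
blid [45 46 47] [105  11  47]
radio [45 45 47] [120  11  47]
plate [133 135 128] [ 39  13 135]
plate2 [52 53 50] [40 14 53]
pcoast [108  61  74] [172 111 108]
```

```bash
python3 - <<'E'
from h import *; import pickle
d=pickle.load(open("s.pkl","rb")); t=Cam(d["top"]); s=Cam(d["side"])
def cnt(m):
    c,_=cv2.findContours(m.astype(np.uint8),cv2.RETR_EXTERNAL,cv2.CHAIN_APPROX_NONE); return max(c,key=cv2.contourArea)[:,0]
def big(m): return max(blobs(m),key=lambda b:b[1][4])[3]
for n,c in(("top",t),("side",s)):
    hsv=cv2.cvtColor(c.im,cv2.COLOR_RGB2HSV)
    m=cv2.inRange(hsv,(5,60,40),(20,255,255)); 
    if n=="side": m[:100]=0; m[150:]=0;m[:,:150]=0;m[:,300:]=0
    q=cv2.approxPolyDP(cnt(big(m>0)),6,True)[:,0]; P=c.plane(q,14); print(n,q.tolist(),P.round(0).tolist(),np.linalg.norm(P-np.roll(P,1,0),axis=1).round(0),P.mean(0))
    # mat
    # mat: low sat bluish; smooth
    b=cv2.medianBlur(c.im,5).astype(int)
    mm=((b[:,:,2]>=b[:,:,0]-1)&(b.sum(2)>150)&(b.sum(2)<420)&(abs(b[:,:,2]-b[:,:,0])<12))
    g=(cv2.morphologyEx(mm.astype(np.uint8),cv2.MORPH_OPEN,np.ones((3,3))))
    cv2.imwrite(f"pics/mat_{n}.png",g*255)
    hsvb=hsv
    for nm,lo,hi in [("yellow",(20,120,60),(36,255,255))]:
        for i,st,ce,mk in blobs(cv2.inRange(hsv,lo,hi)>0,12): print(nm,st,ce.round(1),c.plane(ce,28).round(0), "box@42" if st[4]>100 else"",[c.plane(x,42 if n=="top" else 42).round(0).tolist() for x in [cv2.boxPoints(cv2.minAreaRect(cnt(mk)))]] if st[4]>100 else "")
E
```

```text
top [[73, 139], [56, 272], [118, 274], [131, 143]] [[664.0, 395.0], [369.0, 406.0], [363.0, 275.0], [655.0, 264.0]] [131. 296. 131. 292.] [512.85349903 334.90790855]
yellow [494  95  18  27  98] [502.8 107.1] [[ 742. -609.]]  
yellow [384 166  10   7  39] [388.7 169.2] [[ 591. -323.]]  
yellow [428 183  10   7  41] [432.6 185.8] [[ 552. -421.]]  
yellow [430 184  15  40 180] [437.3 203.6] [[ 511. -427.]] box@42 [[[469.0, -399.0], [553.0, -432.0], [550.0, -441.0], [466.0, -408.0]]]
yellow [374 199  10   6  42] [378.1 201.5] [[ 516. -293.]]  
yellow [418 215  11   8  50] [423.1 218.4] [[ 478. -392.]]  
side [[285, 134], [279, 109], [187, 114], [187, 142]] [[659.0, 262.0], [662.0, 389.0], [367.0, 399.0], [363.0, 261.0]] [296. 128. 295. 138.] [512.96817255 327.65907687]
yellow [263 294   6  14  62] [265.3 300.2] [[ 515. -300.]]  
yellow [299 302   7  14  63] [301.9 308.2] [[ 589. -329.]]  
yellow [249 338  48  29 645] [271.9 354.5] [[ 510. -420.]] box@42 [[[461.0, -423.0], [474.0, -386.0], [560.0, -420.0], [545.0, -455.0]]]
```

```bash
python3 - <<'E'
import cv2,numpy as np
a=cv2.imread("pics/mat_top.png");b=cv2.imread("pics/mat_side.png")
cv2.imwrite("pics/mats.png",cv2.resize(np.hstack([a,b]),(800,300)))
E
```

```text
(no output)
```

View pics/mats.png

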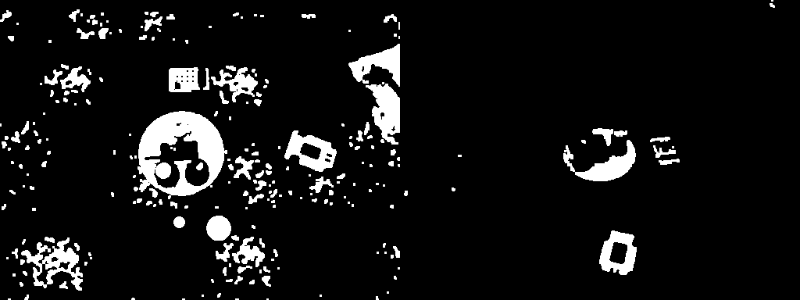

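```bash
python3 - <<'E'
from h import *; import pickle
from scipy.optimize import least_squares
d=pickle.load(open("s.pkl","rb"))
def cnt(m):
    c,_=cv2.findContours(m.astype(np.uint8),cv2.RETR_EXTERNAL,cv2.CHAIN_APPROX_NONE); return max(c,key=cv2.contourArea)[:,0]
def circ(P,r=None):
    f=lambda a: np.hypot(P[:,0]-a[0],P[:,1]-a[1])-(a[2] if r is None else r)
    x0=[*P.mean(0)]+([50] if r is None else [])
    return least_squares(f,x0,loss="soft_l1",f_scale=2).x.round(1)
for n in("top","side"):
    c=Cam(d[n]); b=cv2.medianBlur(c.im,5).astype(int)
    mm=((b[:,:,2]>=b[:,:,0]-1)&(b.sum(2)>150)&(b.sum(2)<420)&(abs(b[:,:,2]-b[:,:,0])<12))
    g=cv2.morphologyEx(mm.astype(np.uint8),cv2.MORPH_OPEN,np.ones((3,3)))
    L=cv2.connectedComponents(g)[1]
    u,v=(190,190) if n=="top" else (270,215)
    h=cv2.convexHull(cnt(L==L[v,u]))[:,0]
    if n=="side": h=h[h[:,1]>195]
    print(n,"mat",circ(c.plane(h+0.,3)))
    hsv=cv2.cvtColor(c.im,cv2.COLOR_RGB2HSV)
    bx=dict(top=dict(p=(190,200,235,245),g=(210,140,250,185),b=(232,198,272,242)),side=dict(p=(215,148,245,205),g=(264,150,297,205),b=(215,170,250,225)))[n]
    R_=dict(p=((165,60,30),(179,255,255)),g=((45,80,20),(80,255,255)),b=((105,110,20),(130,255,255)))
    for k,(x0,y0,x1,y1) in bx.items():
        m=np.zeros(c.im.shape[:2],np.uint8); m[y0:y1,x0:x1]=cv2.inRange(hsv,*R_[k])[y0:y1,x0:x1]
        ys,xs=np.nonzero(m); print(k,m.sum()//255,xs.min(),xs.max(),ys.min(),ys.max())
    if n=="top":
        m=np.zeros(c.im.shape[:2],np.uint8); m[200:232,195:225]=((c.im.min(2)>105)&(np.ptp(c.im.astype(int),axis=2)<18))[200:232,195:225]
        q=cnt(cv2.morphologyEx(m,cv2.MORPH_OPEN,np.ones((3,3)))); print("pcap",circ(c.plane(q,112)),q.min(0),q.max(0))
        z=c.im[140:250,180:290]; cv2.imwrite("pics/z.png",np.clip(cv2.resize(z[:,:,::-1],None,fx=5.4,fy=5.4,interpolation=cv2.INTER_NEAREST)*1.6,0,255).astype(np.uint8))
E
```

```text
top mat [531.6  33.2 130.3]
p 438 197 229 206 239
g 657 215 245 144 180
b 190 237 266 208 236
pcap [473.2  74.4  20.5] [195 208] [219 228]
side mat [536.3  29.4 123.2]
p 325 216 238 160 194
g 639 265 291 156 201
b 609 221 246 176 219
```

View pics/z.png

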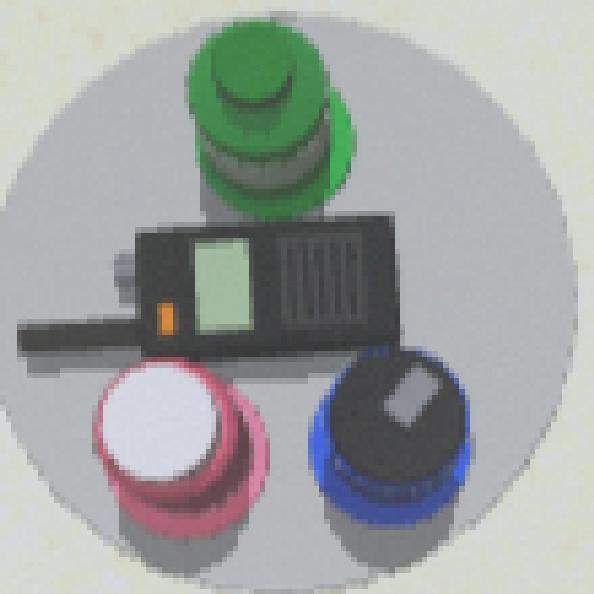

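```bash
python3 - <<'E'
from h import *; import pickle
d=pickle.load(open("s.pkl","rb")); c=Cam(d["top"]); s=Cam(d["side"])
f=lambda l:np.array(l)/5.4+[180,140]-.0
for k,p,z in [("pink",(157,420),119),("pinkC",(188.5,456.5),7),("blue",(399,417),109),("blueC",(391,444),7),("green",(254,65),122),("greenC",(273.5,136.5),7)]:
    print(k,c.plane(f([p]),z).round(1))
r=c.plane(f([(137,234),(392,215),(400,330),(143,355)]),37); print(r.round(1),r.mean(0),np.linalg.norm(r-np.roll(r,1,0),axis=1))
print(c.plane(f([(20,340)]),29))
E
python3 - <<'E'
import pickle,cv2,numpy as np
d=pickle.load(open("s.pkl","rb"));z=d["side"]["frame"][145:235,200:310]
cv2.imwrite("pics/z2.png",np.clip(cv2.resize(z[:,:,::-1],None,fx=6,fy=6,interpolation=cv2.INTER_NEAREST)*1.6,0,255).astype(np.uint8))
E
```

```text
pink [[471.6  71.8]]
pinkC [[468.6  70.8]]
blue [[473.3 -14.4]]
blueC [[473.3 -12.9]]
green [[601.6  38.3]]
greenC [[604.9  36.6]]
[[556.2  90.1]
 [564.  -13.3]
 [516.5 -16.3]
 [506.7  86.8]] [535.84728549  36.84222471] [ 49.6445523  103.68946489  47.58609539 103.54753798]
[[514.0981046  137.40250606]]
```

View pics/z2.png

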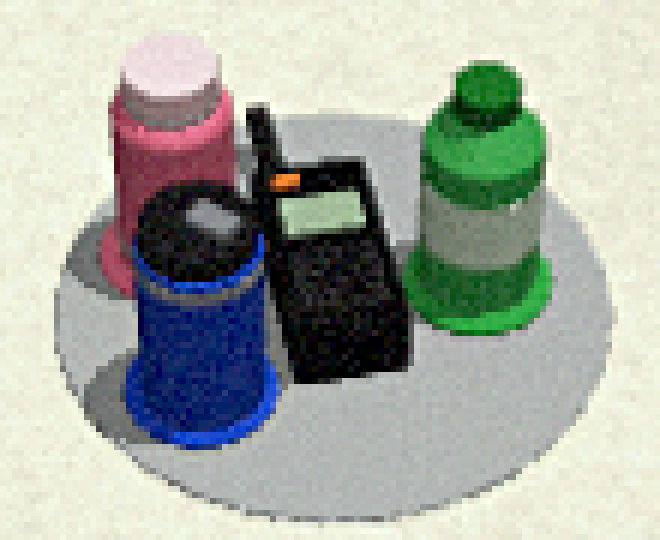

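```bash
cat > go.py <<'E'
# go.py X Y Z [psi_deg]: tells the shift left, in tool axes (cm), and turn about tool z
import sys; from cell import *; from h import *
s=get_state(); q=s["ee_rot"]; M=R.from_quat([q[1],q[2],q[3],q[0]]).as_matrix()
psi=np.degrees(np.arctan2(M[1,0],M[0,0]))
print("t",round(s["t"],2),"tcp",s["tcp_pos"].round(1),"psi",round(psi,2),"tilt",np.degrees(np.arccos(-M[2,2])).round(2),"w",round(s["gripper_width"],3),"F",s["contact_force"].round(1),"q6",s["q"][5].round(2))
if len(sys.argv)>3:
    dw=np.array([float(a) for a in sys.argv[1:4]])-s["tcp_pos"]
    print("tool cm",(M.T@dw/10).round(2))
if len(sys.argv)>4:
    e=(float(sys.argv[4])-psi+180)%360-180; print("turn z",np.radians(-e).round(3))
E
python3 -m jog '0 0 0 0 0 0.12 -1;0 0 0 0 0 0.12 -1;0 0 0 0 0 0.12 -1;0 0 0 0 0 0.12 -1;0 0 0 0 0 0.12 -1;0 0 0 0 0 0.12 -1;0 0 0 0 0 0.12 -1;0 0 0 0 0 0.12 -1;0 0 0 0 0 0.12 -1;0 0 0 0 0 0.12 -1;0 0 0 0 0 0.12 -1;0 0 0 0 0 0 -1;0 0 0 0 0 0 -1'; python3 go.py 471.6 71.8 200 -90
```

```text
t: 1.28
tcp_pos: [144.2, 582.3, 231.0]
ee_rot: [0.0, 0.711, -0.703, 0.0]
contact_force: [0.5, -0.2, 0.4]
gripper_width: 1.001
t 1.28 tcp [144.2 582.3 231. ] psi -89.34 tilt 0.03 w 1.001 F [ 0.5 -0.2  0.4] q6 -1.65
tool cm [ 51.43 -32.15   3.13]
turn z 0.012
```

```bash
python3 -m jog '1 -0.6 0 0 0 0.012 -1;2 -1.3 0 0 0 0 -1;3 -1.9 0 0 0 0 -1;3 -1.9 0 0 0 0 -1;3 -1.9 0 0 0 0 -1;3 -1.9 0 0 0 0 -1;3 -1.9 0 0 0 0 -1;3 -1.9 0 0 0 0 -1;3 -1.9 0 0 0 0 -1;3 -1.9 0 0 0 0 -1;3 -1.9 0 0 0 0 -1;3 -1.9 0 0 0 0 -1;3 -1.9 0 0 0 0 -1;3 -1.9 0 0 0 0 -1;3 -1.9 0 0 0 0 -1;3 -1.9 0 0 0 0 -1;3 -1.8 1 0 0 0 -1;2 -1.2 1 0 0 0 -1;1 -0.7 1 0 0 0 -1;0 0 0 0 0 0 -1'; python3 -m jog '0 0 0 0 0 0 -1;0 0 0 0 0 0 -1'; python3 go.py 471.6 71.8 55 -90
```

```text
t: 2.95
tcp_pos: [463.9, 68.6, 198.8]
ee_rot: [-0.002, -0.705, 0.709, 0.001]
contact_force: [-0.9, -0.1, -0.9]
gripper_width: 0.999
t: 3.12
tcp_pos: [464.2, 71.2, 201.9]
ee_rot: [0.0, -0.706, 0.708, -0.0]
contact_force: [0.3, -0.5, 0.4]
gripper_width: 1.0
t 3.12 tcp [464.2  71.2 201.9] psi -90.17 tilt 0.05 w 1.0 F [ 0.3 -0.5  0.4] q6 -0.59
tool cm [-0.06 -0.73 14.69]
turn z -0.003
```

```bash
python3 -m jog '0 -0.4 1 0 0 0 -1;0 -0.33 2 0 0 0 -1;0 0 2 0 0 0 -1;0 0 2 0 0 0 -1;0 0 2 0 0 0 -1;0 0 2 0 0 0 -1;0 0 1.5 0 0 0 -1;0 0 1 0 0 0 -1;0 0 0 0 0 0 -1;0 0 0 0 0 0 -1'; python3 go.py 471.6 71.8 55 -90;python3 -c "
from cell import *;print(get_state()['q'])
import cv2
for n in('top','side'): cv2.imwrite('pics/a_%s.png'%n,snapshot(n)['frame'][:,:,::-1])"
```

```text
t: 3.95
tcp_pos: [471.6, 71.5, 66.5]
ee_rot: [-0.0, -0.706, 0.708, -0.0]
contact_force: [-0.8, 0.6, 1.2]
gripper_width: 0.999
t 3.95 tcp [471.6  71.5  66.5] psi -90.16 tilt 0.03 w 0.999 F [-0.8  0.6  1.2] q6 -0.58
tool cm [-0.03  0.    1.15]
turn z -0.003
[ 5.75318984e-01 -2.57583350e-01 -4.90676255e-01  4.92392743e-04
 -1.33781394e+00 -5.78243432e-01]
```

View pics/a_side.png

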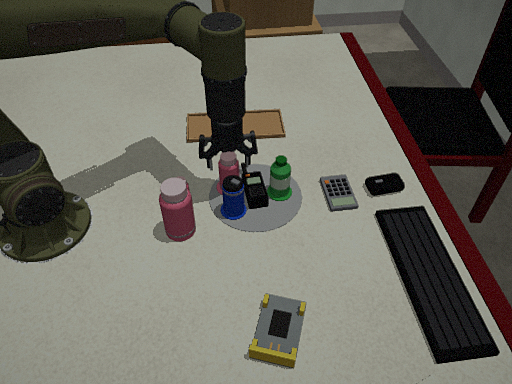

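View pics/a_top.png

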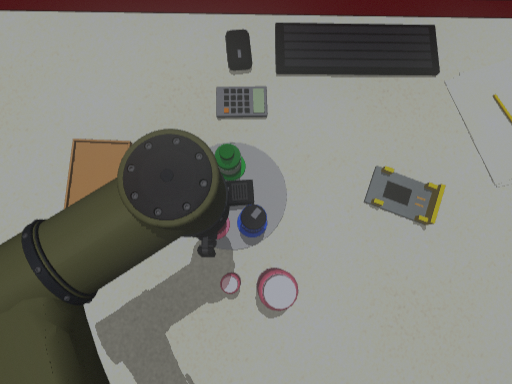

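```bash
python3 -m jog '0 0 0.6 0 0 0 -1;0 0 0.55 0 0 0 -1;0 0 0 0 0 0 0;0 0 0 0 0 0 1;0 0 0 0 0 0 1;0 0 0 0 0 0 1;0 0 0 0 0 0 1;0 0 0 0 0 0 1;0 0 0 0 0 0 1;0 0 0 0 0 0 1;0 0 0 0 0 0 1'; python3 go.py 471.6 71.8 55 -90
```

```text
t: 4.97
tcp_pos: [471.8, 71.2, 55.2]
ee_rot: [0.0, -0.706, 0.709, -0.0]
contact_force: [-1.3, 0.4, 2.6]
gripper_width: 0.614
t 4.97 tcp [471.8  71.2  55.2] psi -90.23 tilt 0.03 w 0.614 F [-1.3  0.4  2.6] q6 -0.58
tool cm [-0.06  0.02  0.02]
turn z -0.004
```

```bash
python3 -m jog '0 0 0 0 0 0 1;0 0 -0.5 0 0 0 1;0 0 -1 0 0 0 1;0 0 -1.5 0 0 0 1;0 0 -2 0 0 0 1;0 0 -2 0 0 0 1;0 0 -2 0 0 0 1;0 0 -2 0 0 0 1;0 0 -1.5 0 0 0 1;0 0 -1 0 0 0 1;0 0 -0.5 0 0 0 1;0 0 0 0 0 0 1;0 0 0 0 0 0 1'; python3 go.py 423 335 200 -90
```

```text
t: 6.05
tcp_pos: [471.3, 71.2, 193.9]
ee_rot: [-0.001, -0.706, 0.709, 0.0]
contact_force: [0.1, -0.8, -1.7]
gripper_width: 0.611
t 6.05 tcp [471.3  71.2 193.9] psi -90.23 tilt 0.07 w 0.611 F [ 0.1 -0.8 -1.7] q6 -0.58
tool cm [-26.36   4.93  -0.61]
turn z -0.004
```

```bash
python3 -m jog '-0.6 0.1 0 0 0 0 1;-1.2 0.2 0 0 0 0 1;-1.8 0.35 0 0 0 0 1;-2 0.4 0 0 0 0 1;-2 0.4 0 0 0 0 1;-2 0.4 0 0 0 0 1;-2 0.4 0 0 0 0 1;-2 0.4 0 0 0 0 1;-2 0.4 0 0 0 0 1;-2 0.4 0 0 0 0 1;-2 0.4 0 0 0 0 1;-2 0.35 0 0 0 0 1;-1.8 0.3 0 0 0 0 1;-1.5 0.2 0 0 0 0 1;-1 0.12 0 0 0 0 1;-0.46 0.1 0 0 0 0 1;0 0 0 0 0 0 1;0 0 0 0 0 0 1;0 0 0 0 0 0 1'; python3 go.py 423 335 54 -90
```

```text
t: 7.63
tcp_pos: [423.7, 334.3, 194.9]
ee_rot: [-0.0, -0.705, 0.709, -0.0]
contact_force: [0.6, 0.6, -1.7]
gripper_width: 0.613
t 7.63 tcp [423.7 334.3 194.9] psi -90.27 tilt 0.01 w 0.613 F [ 0.6  0.6 -1.7] q6 -1.05
tool cm [-0.07  0.07 14.09]
turn z -0.005
```

```bash
python3 -m jog '0 0 0.5 0 0 0 1;0 0 1 0 0 0 1;0 0 2 0 0 0 1;0 0 2 0 0 0 1;0 0 2 0 0 0 1;0 0 2 0 0 0 1;0 0 1.5 0 0 0 1;0 0 1 0 0 0 1;0 0 0.7 0 0 0 1;0 0 0.5 0 0 0 1;0 0 0.4 0 0 0 1;0 0 0.3 0 0 0 1;0 0 0.2 0 0 0 1;0 0 0 0 0 0 1;0 0 0 0 0 0 1'; python3 go.py 423 335 53 -90
```

```text
t: 8.88
tcp_pos: [423.6, 335.1, 54.2]
ee_rot: [0.0, -0.706, 0.708, -0.0]
contact_force: [0.1, -0.2, -2.5]
gripper_width: 0.611
t 8.88 tcp [423.6 335.1  54.2] psi -90.22 tilt 0.03 w 0.611 F [ 0.1 -0.2 -2.5] q6 -1.05
tool cm [0.01 0.06 0.12]
turn z -0.004
```

Lower the last millimetre, release partially, retreat up.

```bash
python3 -m jog '0 0 0.08 0 0 0 1;0 0 0.05 0 0 0 1;0 0 0 0 0 0 1;0 0 0 0 0 0 -0.5;0 0 0 0 0 0 -0.5;0 0 0 0 0 0 -0.5;0 0 0 0 0 0 -0.5;0 0 0 0 0 0 -0.5;0 0 -1 0 0 0 -0.5;0 0 -2 0 0 0 -0.5;0 0 -2.5 0 0 0 -0.5;0 0 -2.5 0 0 0 -0.5;0 0 -2.5 0 0 0 -0.5;0 0 -2 0 0 0 -0.5;0 0 -1 0 0 0 -0.5;0 0 0 0 0 0 -0.5;0 0 0 0 0 0 -0.5'; python3 go.py 473.3 -14.4 190 -90
```

```text
t: 10.3
tcp_pos: [423.3, 335.0, 187.2]
ee_rot: [-0.0, -0.706, 0.709, 0.0]
contact_force: [0.6, -0.4, -0.9]
gripper_width: 0.749
t 10.3 tcp [423.3 335.  187.2] psi -90.23 tilt 0.03 w 0.749 F [ 0.6 -0.4 -0.9] q6 -1.05
tool cm [34.92 -5.14 -0.3 ]
turn z -0.004
```

```bash
python3 -m jog '1 -0.1 0 0 0 0 -1;2 -0.3 0 0 0 0 -1;3 -0.45 0 0 0 0 -1;3 -0.45 0 0 0 0 -1;3 -0.45 0 0 0 0 -1;3 -0.45 0 0 0 0 -1;3 -0.45 0 0 0 0 -1;3 -0.45 0 0 0 0 -1;3 -0.45 0 0 0 0 -1;3 -0.45 0 0 0 0 -1;3 -0.45 0 0 0 0 -1;2.5 -0.4 0 0 0 0 -1;1.5 -0.2 0 0 0 0 -1;0.92 -0.09 0 0 0 0 -1;0 0 0 0 0 0 -1;0 0 0 0 0 0 -1'; python3 go.py 473.3 -14.4 55 -90;
python3 -c "
from cell import *
import cv2
for n in('top','side'): cv2.imwrite('pics/b_%s.png'%n,snapshot(n)['frame'][:,:,::-1])"
```

```text
t: 11.63
tcp_pos: [473.0, -14.7, 186.5]
ee_rot: [-0.001, -0.705, 0.709, 0.0]
contact_force: [-0.1, 0.7, -0.5]
gripper_width: 1.002
t 11.63 tcp [473.  -14.7 186.5] psi -90.28 tilt 0.09 w 1.002 F [-0.1  0.7 -0.5] q6 -0.4
tool cm [-0.04 -0.05 13.15]
turn z -0.005
```

View pics/b_side.png

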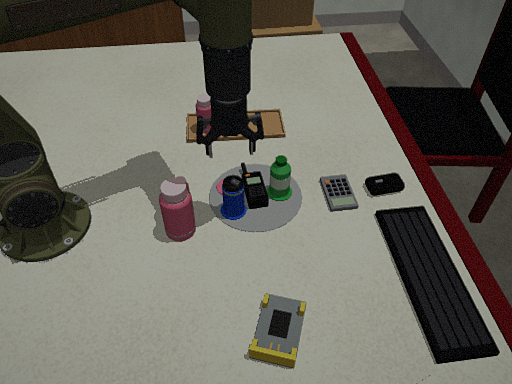

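View pics/b_top.png

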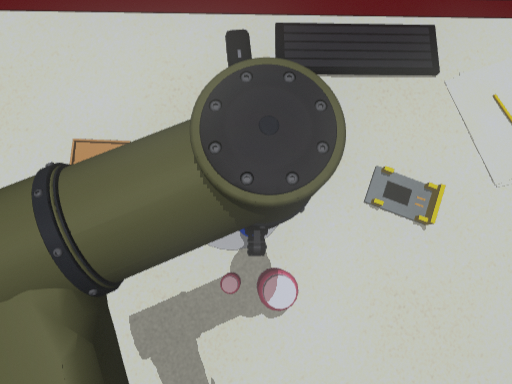

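```bash
python3 -m jog '0 0 1 0 0 0 -1;0 0 2 0 0 0 -1;0 0 2 0 0 0 -1;0 0 2 0 0 0 -1;0 0 2 0 0 0 -1;0 0 2 0 0 0 -1;0 0 1.3 0 0 0 -1;0 0 0.85 0 0 0 -1;0 0 0 0 0 0 0;0 0 0 0 0 0 1;0 0 0 0 0 0 1;0 0 0 0 0 0 1;0 0 0 0 0 0 1;0 0 0 0 0 0 1;0 0 0 0 0 0 1;0 0 0 0 0 0 1'; python3 go.py 473.3 -14.4 55 -90
```

```text
t: 13.07
tcp_pos: [474.4, -14.3, 57.3]
ee_rot: [0.001, -0.706, 0.708, -0.001]
contact_force: [0.4, 1.2, 5.4]
gripper_width: 0.617
t 13.07 tcp [474.4 -14.3  57.3] psi -90.22 tilt 0.15 w 0.617 F [0.4 1.2 5.4] q6 -0.4
tool cm [0.01 0.11 0.23]
turn z -0.004
```

```bash
python3 -m jog '0 0 0 0 0 0 1;0 0 -0.5 0 0 0 1;0 0 -1 0 0 0 1;0 0 -1.5 0 0 0 1;0 0 -2 0 0 0 1;0 0 -2 0 0 0 1;0 0 -2 0 0 0 1;0 0 -2 0 0 0 1;0 0 -1.5 0 0 0 1;0 0 -1 0 0 0 1;0 0 -0.5 0 0 0 1;0 0 0 0 0 0 1;0 0 0 0 0 0 1'; python3 go.py 513 332 195 -90
```

```text
t: 14.15
tcp_pos: [473.1, -14.4, 195.0]
ee_rot: [-0.001, -0.706, 0.709, 0.001]
contact_force: [0.2, 0.0, -3.7]
gripper_width: 0.62
t 14.15 tcp [473.1 -14.4 195. ] psi -90.23 tilt 0.09 w 0.62 F [ 0.2  0.  -3.7] q6 -0.4
tool cm [-34.65  -3.85  -0.  ]
turn z -0.004
```

```bash
python3 -m jog '-0.6 -0.06 0 0 0 0 1;-1.2 -0.13 0 0 0 0 1;-1.8 -0.2 0 0 0 0 1;-2.2 -0.25 0 0 0 0 1;-2.2 -0.25 0 0 0 0 1;-2.2 -0.25 0 0 0 0 1;-2.2 -0.25 0 0 0 0 1;-2.2 -0.25 0 0 0 0 1;-2.2 -0.25 0 0 0 0 1;-2.2 -0.25 0 0 0 0 1;-2.2 -0.25 0 0 0 0 1;-2.2 -0.25 0 0 0 0 1;-2.2 -0.25 0 0 0 0 1;-2.2 -0.25 0 0 0 0 1;-2.2 -0.25 0 0 0 0 1;-2 -0.22 0 0 0 0 1;-1.4 -0.16 0 0 0 0 1;-0.8 -0.08 0 0 0 0 1;-0.45 -0.05 0 0 0 0 1;0 0 0 0 0 0 1'; python3 -m jog '0 0 0 0 0 0 1;0 0 0 0 0 0 1'; python3 go.py 513 332 56 -90
```

```text
t: 15.82
tcp_pos: [513.6, 332.4, 195.4]
ee_rot: [-0.001, -0.706, 0.708, -0.0]
contact_force: [0.2, -0.7, -2.8]
gripper_width: 0.618
t: 15.98
tcp_pos: [513.9, 331.2, 196.3]
ee_rot: [0.0, -0.705, 0.709, -0.0]
contact_force: [0.4, -0.6, -3.3]
gripper_width: 0.614
t 15.98 tcp [513.9 331.2 196.3] psi -90.27 tilt 0.02 w 0.614 F [ 0.4 -0.6 -3.3] q6 -0.9
tool cm [-0.08  0.1  14.03]
turn z -0.005
```

```bash
python3 -m jog '-0.08 0.1 0.5 0 0 0 1;0 0 1 0 0 0 1;0 0 2 0 0 0 1;0 0 2 0 0 0 1;0 0 2 0 0 0 1;0 0 2 0 0 0 1;0 0 1.5 0 0 0 1;0 0 1 0 0 0 1;0 0 0.7 0 0 0 1;0 0 0.5 0 0 0 1;0 0 0.4 0 0 0 1;0 0 0.3 0 0 0 1;0 0 0.1 0 0 0 1;0 0 0 0 0 0 1;0 0 0 0 0 0 1'; python3 go.py 513 332 55 -90
```

```text
t: 17.23
tcp_pos: [513.1, 332.9, 56.6]
ee_rot: [0.0, -0.706, 0.709, -0.0]
contact_force: [-0.1, -0.1, -2.6]
gripper_width: 0.617
t 17.23 tcp [513.1 332.9  56.6] psi -90.23 tilt 0.05 w 0.617 F [-0.1 -0.1 -2.6] q6 -0.91
tool cm [0.09 0.01 0.16]
turn z -0.004
```

```bash
python3 -m jog '0 0 0.1 0 0 0 1;0 0 0.07 0 0 0 1;0 0 0 0 0 0 1;0 0 0 0 0 0 1'; python3 go.py 513 332 55
```

```text
t: 17.57
tcp_pos: [513.2, 333.0, 55.4]
ee_rot: [0.001, -0.706, 0.708, -0.0]
contact_force: [-1.3, -0.1, 3.5]
gripper_width: 0.62
t 17.57 tcp [513.2 333.   55.4] psi -90.21 tilt 0.08 w 0.62 F [-1.3 -0.1  3.5] q6 -0.91
tool cm [0.1  0.02 0.04]
```

```bash
python3 -m jog '0 0 0 0 0 0 -0.5;0 0 0 0 0 0 -0.5;0 0 0 0 0 0 -0.5;0 0 0 0 0 0 -0.5;0 0 0 0 0 0 -0.5;0 0 -1 0 0 0 -0.5;0 0 -2 0 0 0 -0.5;0 0 -2.5 0 0 0 -0.5;0 0 -2.5 0 0 0 -0.5;0 0 -2.5 0 0 0 -0.5;0 0 -2 0 0 0 -0.5;0 0 -1 0 0 0 -0.5;0 0 0 0 0 0 -0.5;0 0 0 0 0 0 -0.5'; python3 go.py 601.6 38.3 190 -90
```

```text
t: 18.73
tcp_pos: [512.7, 332.8, 189.0]
ee_rot: [0.0, -0.706, 0.709, 0.0]
contact_force: [-0.4, 0.7, -0.5]
gripper_width: 0.749
t 18.73 tcp [512.7 332.8 189. ] psi -90.23 tilt 0.03 w 0.749 F [-0.4  0.7 -0.5] q6 -0.91
tool cm [29.41 -9.01 -0.12]
turn z -0.004
```

```bash
python3 -m jog '1 -0.3 0 0 0 0 -1;2 -0.6 0 0 0 0 -1;3 -0.9 0 0 0 0 -1;3 -0.9 0 0 0 0 -1;3 -0.9 0 0 0 0 -1;3 -0.9 0 0 0 0 -1;3 -0.9 0 0 0 0 -1;3 -0.9 0 0 0 0 -1;3 -0.9 0 0 0 0 -1;2.5 -0.8 0 0 0 0 -1;1.9 -0.7 0 0 0 0 -1;1 -0.3 0 0 0 0 -1;0 0 0 0 0 0 -1;0 0 0 0 0 0 -1;0 0 0 0 0 0 -1'; python3 go.py 601.6 38.3 56 -90;
python3 -c "
from cell import *
import cv2
for n in('side',): cv2.imwrite('pics/c_%s.png'%n,snapshot(n)['frame'][:,:,::-1])"
```

```text
t: 19.98
tcp_pos: [601.3, 38.8, 188.6]
ee_rot: [-0.0, -0.706, 0.708, 0.0]
contact_force: [0.5, -0.1, -0.6]
gripper_width: 1.004
t 19.98 tcp [601.3  38.8 188.6] psi -90.2 tilt 0.06 w 1.004 F [ 0.5 -0.1 -0.6] q6 -0.4
tool cm [ 0.05 -0.05 13.26]
turn z -0.004
```

View pics/c_side.png

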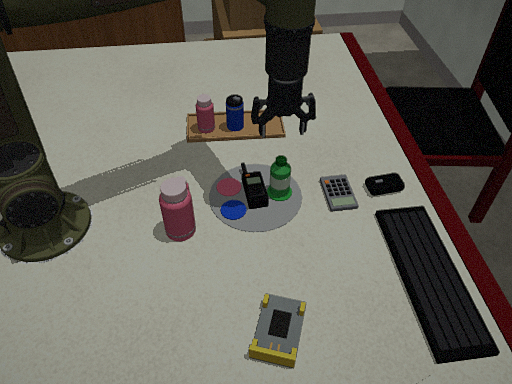

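```bash
python3 -m jog '0 0 1 0 0 0 -1;0 0 2 0 0 0 -1;0 0 2 0 0 0 -1;0 0 2 0 0 0 -1;0 0 2 0 0 0 -1;0 0 2 0 0 0 -1;0 0 1.3 0 0 0 -1;0 0 0.9 0 0 0 -1;0 0 0 0 0 0 0;0 0 0 0 0 0 1;0 0 0 0 0 0 1;0 0 0 0 0 0 1;0 0 0 0 0 0 1;0 0 0 0 0 0 1;0 0 0 0 0 0 1;0 0 0 0 0 0 1'; python3 go.py 601.6 38.3 56 -90; python3 -m jog '0 0 0 0 0 0 1;0 0 -0.5 0 0 0 1;0 0 -1 0 0 0 1;0 0 -1.5 0 0 0 1;0 0 -2 0 0 0 1;0 0 -2 0 0 0 1;0 0 -2 0 0 0 1;0 0 -2 0 0 0 1;0 0 -1.5 0 0 0 1;0 0 -1 0 0 0 1;0 0 -0.5 0 0 0 1;0 0 0 0 0 0 1;0 0 0 0 0 0 1'; python3 go.py 603 329 195 -90
```

```text
t: 21.37
tcp_pos: [602.7, 38.5, 59.1]
ee_rot: [0.001, -0.706, 0.708, -0.001]
contact_force: [0.5, 0.9, 5.8]
gripper_width: 0.614
t 21.37 tcp [602.7  38.5  59.1] psi -90.21 tilt 0.18 w 0.614 F [0.5 0.9 5.8] q6 -0.4
tool cm [0.02 0.11 0.31]
turn z -0.004
t: 22.45
tcp_pos: [601.3, 38.4, 196.3]
ee_rot: [-0.001, -0.706, 0.709, 0.001]
contact_force: [-0.4, -0.6, -3.2]
gripper_width: 0.61
t 22.45 tcp [601.3  38.4 196.3] psi -90.23 tilt 0.09 w 0.61 F [-0.4 -0.6 -3.2] q6 -0.4
tool cm [-29.06  -0.06   0.12]
turn z -0.004
```

```bash
python3 -m jog '-0.6 0 0 0 0 0 1;-1.2 0 0 0 0 0 1;-1.8 0 0 0 0 0 1;-2.2 0 0 0 0 0 1;-2.2 0 0 0 0 0 1;-2.2 0 0 0 0 0 1;-2.2 0 0 0 0 0 1;-2.2 0 0 0 0 0 1;-2.2 0 0 0 0 0 1;-2.2 0 0 0 0 0 1;-2.2 0 0 0 0 0 1;-2.2 -0.06 0 0 0 0 1;-2 0 0 0 0 0 1;-1.6 0 0 0 0 0 1;-1.2 0 0 0 0 0 1;-0.6 0 0 0 0 0 1;-0.26 0 0 0 0 0 1;0 0 0 0 0 0 1;0 0 0 0 0 0 1;0 0 0 0 0 0 1'; python3 go.py 603 329 58 -90
```

```text
t: 24.12
tcp_pos: [603.7, 328.1, 197.6]
ee_rot: [0.0, -0.705, 0.709, -0.0]
contact_force: [-0.7, 0.8, -2.3]
gripper_width: 0.615
t 24.12 tcp [603.7 328.1 197.6] psi -90.28 tilt 0.02 w 0.615 F [-0.7  0.8 -2.3] q6 -0.79
tool cm [-0.09  0.07 13.96]
turn z -0.005
```

```bash
python3 -m jog '-0.09 0.07 0.5 0 0 0 1;0 0 1 0 0 0 1;0 0 2 0 0 0 1;0 0 2 0 0 0 1;0 0 2 0 0 0 1;0 0 2 0 0 0 1;0 0 1.5 0 0 0 1;0 0 1 0 0 0 1;0 0 0.7 0 0 0 1;0 0 0.5 0 0 0 1;0 0 0.4 0 0 0 1;0 0 0.3 0 0 0 1;0 0 0 0 0 0 1;0 0 0 0 0 0 1;0 0 0 0 0 0 1'; python3 go.py 603 329 57 -90;python3 -m jog '0 0 0.08 0 0 0 1;0 0 0.06 0 0 0 1;0 0 0 0 0 0 1;0 0 0 0 0 0 1'; python3 go.py 603 329 57
```

```text
t: 25.37
tcp_pos: [603.1, 330.0, 59.1]
ee_rot: [0.001, -0.706, 0.709, -0.0]
contact_force: [-0.5, -0.2, -2.0]
gripper_width: 0.611
t 25.37 tcp [603.1 330.   59.1] psi -90.23 tilt 0.06 w 0.611 F [-0.5 -0.2 -2. ] q6 -0.79
tool cm [0.1  0.01 0.21]
turn z -0.004
t: 25.7
tcp_pos: [602.9, 329.9, 57.1]
ee_rot: [0.0, -0.706, 0.709, -0.0]
contact_force: [0.4, 0.6, -1.2]
gripper_width: 0.611
t 25.7 tcp [602.9 329.9  57.1] psi -90.23 tilt 0.02 w 0.611 F [ 0.4  0.6 -1.2] q6 -0.79
tool cm [ 0.09 -0.01  0.01]
```

```bash
python3 -m jog '0 0 0.06 0 0 0 1;0 0 0 0 0 0 1;0 0 0 0 0 0 1'; python3 go.py 603 329 57; python3 -m jog '0 0 0 0 0 0 -0.5;0 0 0 0 0 0 -0.5;0 0 0 0 0 0 -0.5;0 0 0 0 0 0 -0.5;0 0 0 0 0 0 -0.5;0 0 -1 0 0 0 -0.5;0 0 -2 0 0 0 -0.5;0 0 -2.5 0 0 0 -0.5;0 0 -2.5 0 0 0 -0.5;0 0 -2.5 0 0 0 -0.5;0 0 -2 0 0 0 -0.5;0 0 -1 0 0 0 -0.5;0 0 0 0 0 0 -0.5;0 0 0 0 0 0 -0.5'; python3 go.py 535.8 36.8 190 -85
```

```text
t: 25.95
tcp_pos: [602.9, 329.9, 57.1]
ee_rot: [0.0, -0.706, 0.708, -0.0]
contact_force: [-1.2, -0.0, 2.9]
gripper_width: 0.614
t 25.95 tcp [602.9 329.9  57.1] psi -90.22 tilt 0.04 w 0.614 F [-1.2 -0.   2.9] q6 -0.79
tool cm [ 0.09 -0.01  0.01]
t: 27.12
tcp_pos: [602.6, 330.0, 191.1]
ee_rot: [0.0, -0.706, 0.709, 0.0]
contact_force: [-0.2, 0.6, -0.2]
gripper_width: 0.751
t 27.12 tcp [602.6 330.  191.1] psi -90.23 tilt 0.03 w 0.751 F [-0.2  0.6 -0.2] q6 -0.79
tool cm [29.34  6.57  0.09]
turn z -0.091
```

```bash
python3 -c "
exec(open('see.py').read())
for n in d: cv2.imwrite('pics/d_%s.png'%n,d[n]['frame'][:,:,::-1])
z=d['top']['frame'][130:255,170:300]; cv2.imwrite('pics/d_z.png',np.clip(cv2.resize(z[:,:,::-1],None,fx=4.5,fy=4.5,interpolation=cv2.INTER_NEAREST)*1.6,0,255).astype(np.uint8))"
```

```text
(no output)
```

View pics/d_z.png

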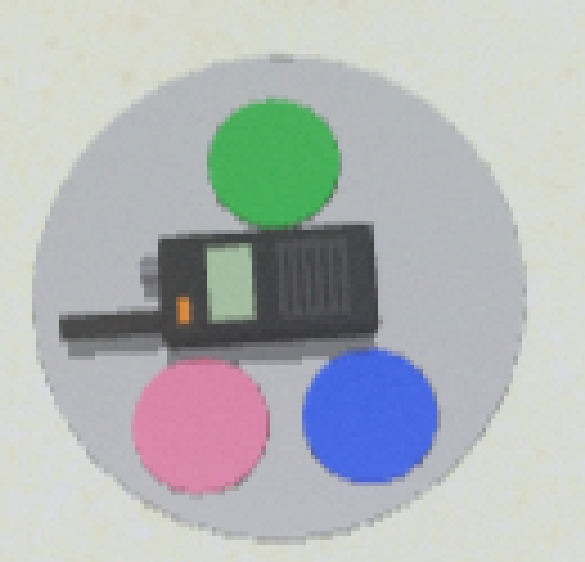

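View pics/d_side.png

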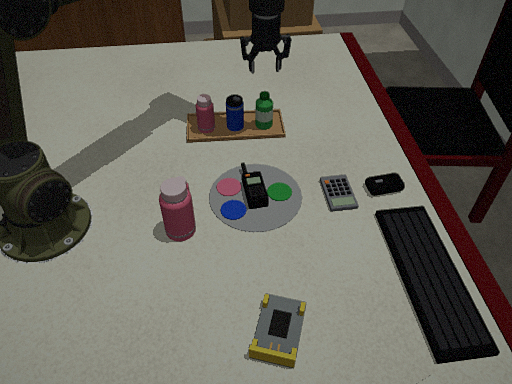

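```bash
python3 - <<'E'
from h import *; import pickle
from scipy.optimize import least_squares
d=pickle.load(open("s.pkl","rb"))
def cnt(m):
    c,_=cv2.findContours(m.astype(np.uint8),cv2.RETR_EXTERNAL,cv2.CHAIN_APPROX_NONE); return max(c,key=cv2.contourArea)[:,0]
R_=dict(p=((160,60,60),(179,255,255)),g=((45,80,50),(80,255,255)),b=((105,110,50),(130,255,255)))
for n in("top","side"):
    c=Cam(d[n]); hsv=cv2.cvtColor(c.im,cv2.COLOR_RGB2HSV)
    y0,y1,x0,x1=(140,250,180,285) if n=="top" else (172,230,210,300)
    for k in R_:
        m=np.zeros(c.im.shape[:2],np.uint8); m[y0:y1,x0:x1]=cv2.inRange(hsv,*R_[k])[y0:y1,x0:x1]
        h=cv2.convexHull(cnt(m))[:,0]; P=c.plane(h,7)
        e=cv2.fitEllipse(h.astype(np.float32)); 
        print(n,k,"ell",c.plane(e[0],7).round(1),"r",least_squares(lambda a:np.hypot(*(P-a[:2]).T)-a[2],[*P.mean(0),34]).x.round(1))
    m=np.zeros(c.im.shape[:2],np.uint8)
    y0,y1,x0,x1=(170,225,180,270) if n=="top" else (160,215,235,275)
    m[y0:y1,x0:x1]=(c.im.max(2)<48)[y0:y1,x0:x1]
    z=c.im[y0-10:y1+10,x0-10:x1+10]; 
    cv2.imwrite(f"pics/r_{n}.png",np.clip(cv2.resize(z[:,:,::-1],None,fx=7,fy=7,interpolation=cv2.INTER_NEAREST)*1.6,0,255).astype(np.uint8))
    # screen
    g=np.zeros(c.im.shape[:2],np.uint8); g[y0:y1,x0:x1]=(cv2.inRange(hsv,(35,20,60),(85,70,255)))[y0:y1,x0:x1]
    q=cnt(g); r=cv2.minAreaRect(q); print("screen",r,c.plane(cv2.boxPoints(r),37).round(1).tolist(),c.plane(r[0],37))
E
```

```text
top p ell [[469.7  72.5]] r [470.   72.4  33.4]
top g ell [[603.2  37. ]] r [603.5  37.   33.3]
top b ell [[474.  -11.4]] r [474.2 -11.5  33.2]
screen ((221.0, 192.5), (17.0, 10.0), 90.0) [[554.7, 66.9], [554.7, 45.1], [516.9, 44.8], [517.0, 66.4]] [[535.73467     55.79419055]]
side p ell [[468.8  68.4]] r [469.  69.  34.]
side g ell [[602.1  32.8]] r [602.3  33.6  33.7]
side b ell [[473.1 -15.4]] r [473.1 -14.8  33.5]
screen ((253.28997802734375, 180.02999877929688), (6.363961219787598, 13.293608665466309), 81.8698959350586) [[517.4, 65.3], [553.3, 67.9], [552.4, 44.0], [517.0, 41.5]] [[534.9915206   54.59625311]]
```

View pics/r_top.png

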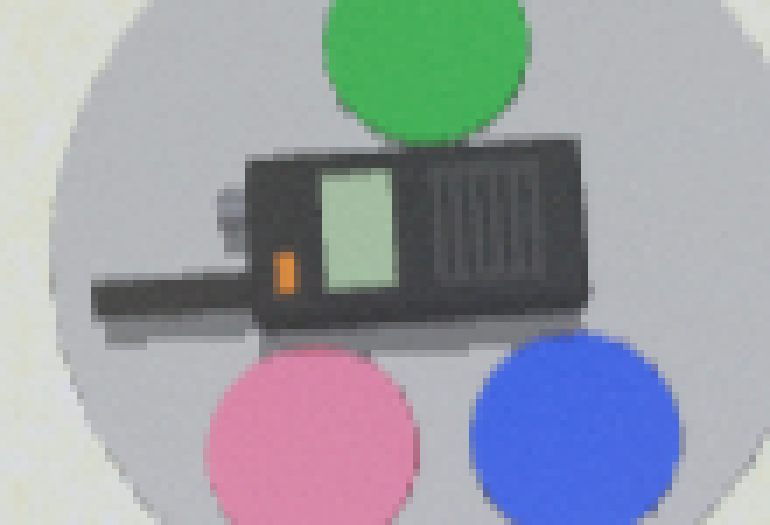

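View pics/r_side.png

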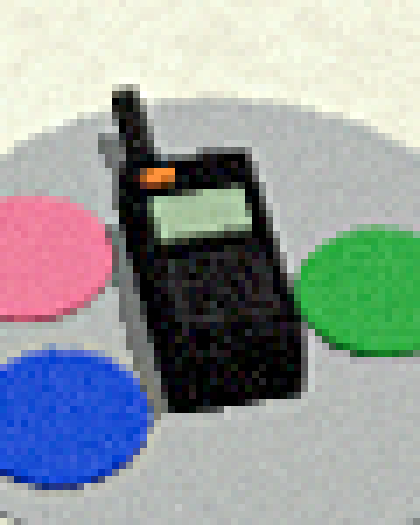

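```bash
python3 -m jog '0 0 0 0 0 -0.061 -1;1 0.2 0 0 0 0 -1;2 0.3 0 0 0 0 -1;3 0.5 0 0 0 0 -1;3 0.5 0 0 0 0 -1;3 0.5 0 0 0 0 -1;3 0.5 0 0 0 0 -1;3 0.5 0 0 0 0 -1;3 0.5 0 0 0 0 -1;3 0.5 0 0 0 0 -1;2.5 0.5 0 0 0 0 -1;1.9 0.4 0 0 0 0 -1;1 0.3 0 0 0 0 -1;0 0 0 0 0 0 -1;0 0 0 0 0 0 -1;0 0 0 0 0 0 -1'; python3 go.py 535.3 35.5 100 -86.7
```

```text
t: 28.55
tcp_pos: [567.4, 33.8, 190.8]
ee_rot: [0.0, 0.727, -0.687, -0.0]
contact_force: [0.3, -0.0, 0.1]
gripper_width: 1.001
t 28.55 tcp [567.4  33.8 190.8] psi -86.74 tilt 0.04 w 1.001 F [ 0.3 -0.   0.1] q6 -0.36
tool cm [-0.35  3.19  9.08]
turn z -0.001
```

```bash
python3 -m jog '-0.1 0.7 1 0 0 0 -1;-0.1 1 2 0 0 0 -1;-0.15 1 2 0 0 0 -1;0 0.49 2 0 0 0 -1;0 0 1.5 0 0 0 -1;0 0 0.6 0 0 0 -1;0 0 0 0 0 0 -1;0 0 0 0 0 0 -1;0 0 0 0 0 0 -1'; python3 go.py 535.3 35.5 10 -86.7;python3 -c "
from cell import *
import cv2
for n in('side',): cv2.imwrite('pics/e_%s.png'%n,cv2.resize(snapshot(n)['frame'][100:260,150:350,::-1],None,fx=3.5,fy=3.5))"
```

```text
t: 29.3
tcp_pos: [536.4, 35.4, 101.6]
ee_rot: [-0.001, 0.727, -0.687, 0.001]
contact_force: [-0.3, -0.8, 0.2]
gripper_width: 1.0
t 29.3 tcp [536.4  35.4 101.6] psi -86.71 tilt 0.1 w 1.0 F [-0.3 -0.8  0.2] q6 -0.38
tool cm [-0.02  0.12  9.16]
turn z -0.0
```

View pics/e_side.png

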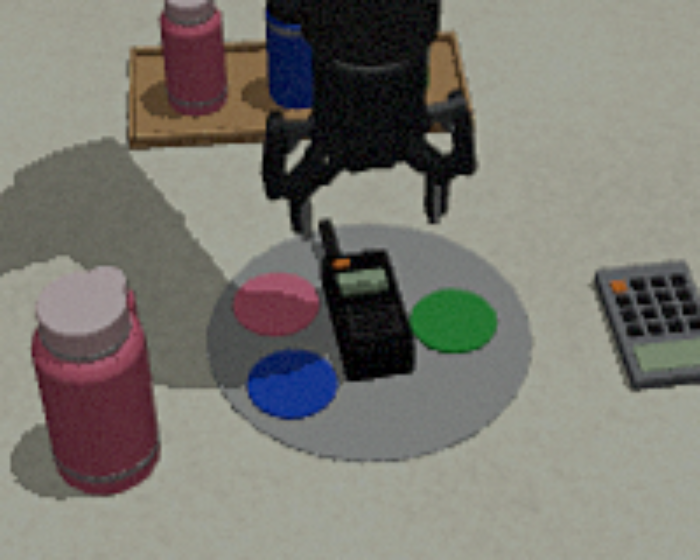

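```bash
python3 -m jog '0 0.08 1 0 0 0 -1;0 0 2 0 0 0 -1;0 0 2 0 0 0 -1;0 0 2 0 0 0 -1;0 0 1.2 0 0 0 -1;0 0 0.6 0 0 0 -1;0 0 0.3 0 0 0 -1;0 0 0 0 0 0 -1;0 0 0 0 0 0 -1;0 0 0 0 0 0 0;0 0 0 0 0 0 1;0 0 0 0 0 0 1;0 0 0 0 0 0 1;0 0 0 0 0 0 1;0 0 0 0 0 0 1;0 0 0 0 0 0 1;0 0 0 0 0 0 1'; python3 go.py 535.3 35.5 10 -86.7
```

```text
t: 30.77
tcp_pos: [535.6, 35.2, 10.5]
ee_rot: [-0.001, 0.727, -0.687, 0.001]
contact_force: [-0.7, 0.9, 4.8]
gripper_width: 0.598
t 30.77 tcp [535.6  35.2  10.5] psi -86.71 tilt 0.12 w 0.598 F [-0.7  0.9  4.8] q6 -0.38
tool cm [-0.03  0.02  0.05]
turn z -0.0
```

```bash
python3 -m jog '0 0 -0.5 0 0 0 1;0 0 -1 0 0 0 1;0 0 -1.5 0 0 0 1;0 0 -2 0 0 0 1;0 0 -2 0 0 0 1;0 0 -1.5 0 0 0 1;0 0 -1 0 0 0.03 1;0 0 0 0 0 0.06 1;0 0 0 0 0 0.08 1;0 0 0 0 0 0.08 1;0 0 0 0 0 0.08 1;0 0 0 0 0 0.06 1;0 0 0 0 0 0.04 1;0 0 0 0 0 0 1;0 0 0 0 0 0 1'; python3 go.py 534 -358 100 -111.4;python3 -c "
from cell import *
import cv2
for n in('side',): cv2.imwrite('pics/f_%s.png'%n,cv2.resize(snapshot(n)['frame'][100:260,150:350,::-1],None,fx=3.5,fy=3.5))"
```

```text
t: 32.02
tcp_pos: [534.4, 34.9, 104.3]
ee_rot: [-0.0, -0.564, 0.826, 0.0]
contact_force: [-0.9, -0.2, -2.5]
gripper_width: 0.594
t 32.02 tcp [534.4  34.9 104.3] psi -111.3 tilt 0.04 w 0.594 F [-0.9 -0.2 -2.5] q6 -0.81
tool cm [ 36.62 -14.23   0.44]
turn z 0.002
```

View pics/f_side.png

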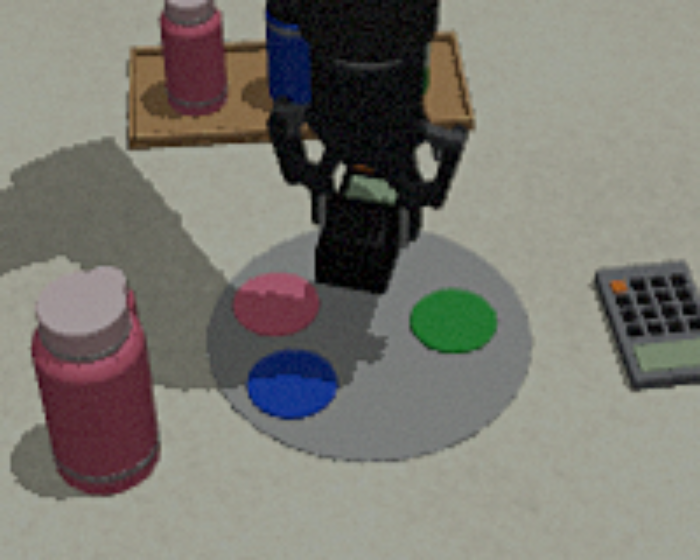

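```bash
python3 - <<'E'
from h import *; import pickle
d=pickle.load(open("s.pkl","rb"))
for n,(y0,y1,x0,x1) in dict(top=(155,235,355,455),side=(285,370,240,320)).items():
    z=d[n]["frame"][y0:y1,x0:x1]; cv2.imwrite(f"pics/ch_{n}.png",np.clip(cv2.resize(z[:,:,::-1],None,fx=7,fy=7,interpolation=cv2.INTER_NEAREST)*1.6,0,255).astype(np.uint8))
E
```

```text
(no output)
```

View pics/ch_top.png

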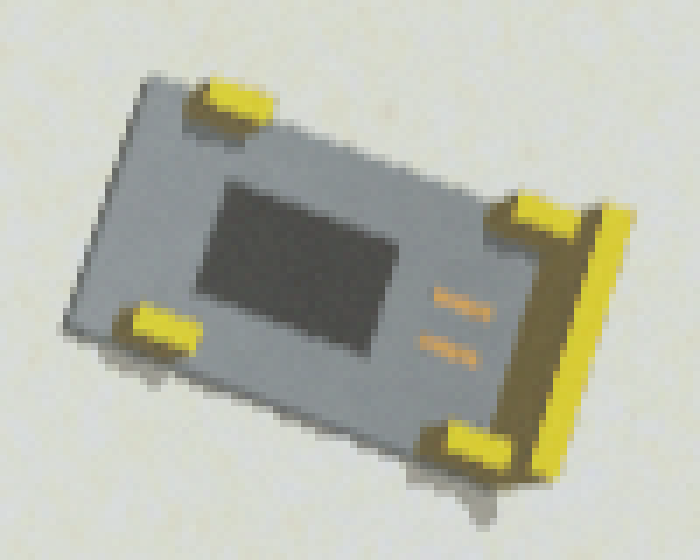

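View pics/ch_side.png

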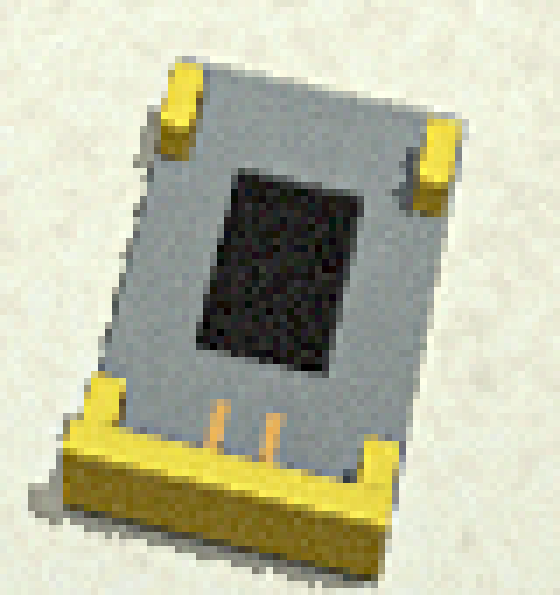

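```bash
python3 - <<'E'
from h import *; import pickle
d=pickle.load(open("s.pkl","rb")); t=Cam(d["top"]); s=Cam(d["side"])
T=t.plane(np.array([(240,102),(166,330),(545,217),(480,445)])/7+[355,155]-.5,28); S=s.plane(np.array([(183,93),(442,151)])/7+[240,285]-.5,28)
print(T.round(1),S.round(1))
a=T[:2].mean(0)-T[2:].mean(0); L=np.linalg.norm(a); a/=L; print("ang",np.degrees(np.arctan2(a[1],a[0])),L,"orig",T.mean(0)+2.5*a)
print("tri across",T[0]-T[1],np.degrees(np.arctan2(*(T[0]-T[1])[::-1])))
Sm=S.mean(0); print("origin from side",Sm-50*a, "ang side",np.degrees(np.arctan2(*(S[1]-S[0])[::-1]))+90)
# dark patch
print(t.plane(np.array([(297,267)])/7+[355,155]-.5,8),s.plane(np.array([(280,272)])/7+[240,285]-.5,8))
E
```

```text
[[ 590.8 -323. ]
 [ 516.  -293.6]
 [ 552.6 -420.2]
 [ 478.7 -392.1]] [[ 516.4 -294.7]
 [ 591.1 -324.5]]
ang 68.91364886170136 104.82913907638711 orig [ 535.4247868  -354.87446206]
tri across [ 74.81022298 -29.41948243] -21.46747355665402
origin from side [ 535.74801761 -356.2559124 ] ang side 68.22292499195721
[[ 539.93175451 -346.3550526 ]] [[ 538.46361666 -346.9927586 ]]
```

```bash
python3 go.py 535.5 -355.5 100 -111.4; python3 -m jog '0.6 -0.24 0 0 0 0 1;1.2 -0.48 0 0 0 0 1;2 -0.8 0 0 0 0 1;2.5 -1 0 0 0 0 1;2.5 -1 0 0 0 0 1;2.5 -1 0 0 0 0 1;2.5 -1 0 0 0 0 1;2.5 -1 0 0 0 0 1;2.5 -1 0 0 0 0 1;2.5 -1 0 0 0 0 1;2.5 -1 0 0 0 0 1;2.5 -1 0 0 0 0 1;2.5 -1 0 0 0 0 1;2.5 -0.9 0 0 0 0 1;2.2 -0.8 0 0 0 0 1;1.5 -0.6 0 0 0 0 1;1 -0.35 0 0 0 0 1;0.4 -0.15 0 0 0 0 1;0 0 0 0 0 0 1;0 0 0 0 0 0 1'; python3 go.py 535.5 -355.5 60 -111.4
```

```text
t 32.07 tcp [534.5  34.9 104.3] psi -111.3 tilt 0.03 w 0.596 F [-0.5 -0.1 -1.7] q6 -0.81
tool cm [ 36.33 -14.27   0.44]
turn z 0.002
t: 33.73
tcp_pos: [535.3, -355.9, 104.3]
ee_rot: [0.0, -0.564, 0.826, 0.0]
contact_force: [0.3, -0.2, -2.1]
gripper_width: 0.594
t 33.73 tcp [ 535.3 -355.9  104.3] psi -111.36 tilt 0.01 w 0.594 F [ 0.3 -0.2 -2.1] q6 -0.1
tool cm [-0.04 -0.    4.43]
turn z 0.001
```

```bash
python3 -m jog '0 0 0.5 0 0 0 1;0 0 1.2 0 0 0 1;0 0 1.5 0 0 0 1;0 0 1 0 0 0 1;0 0 0.3 0 0 0 1;0 0 0 0 0 0 1;0 0 0 0 0 0 1'; python3 go.py 535.5 -355.5 16 -111.4;python3 -c "
from cell import *
import cv2
for n in('side','top'): cv2.imwrite('pics/g_%s.png'%n,cv2.resize(snapshot(n)['frame'][(240 if n=='side' else 130):(370 if n=='side' else 250),(200 if n=='side' else 340):(350 if n=='side' else 480),::-1],None,fx=4,fy=4))"
```

```text
t: 34.32
tcp_pos: [535.6, -356.1, 59.6]
ee_rot: [-0.0, -0.564, 0.826, -0.0]
contact_force: [0.7, 0.3, -1.2]
gripper_width: 0.6
t 34.32 tcp [ 535.6 -356.1   59.6] psi -111.34 tilt 0.03 w 0.6 F [ 0.7  0.3 -1.2] q6 -0.1
tool cm [-0.06  0.03  4.36]
turn z 0.001
```

View pics/g_side.png

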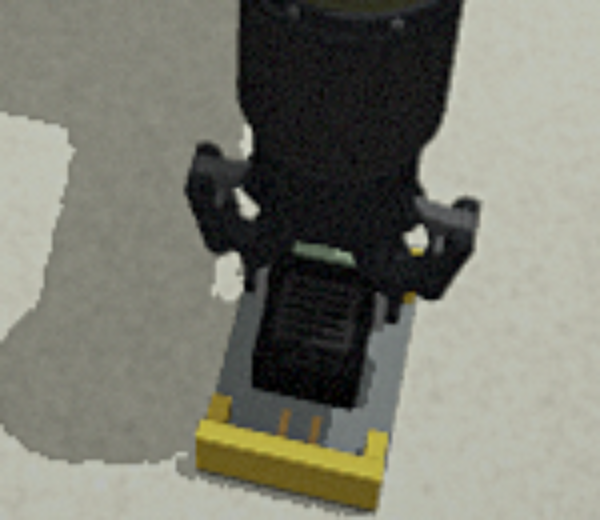

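View pics/g_top.png

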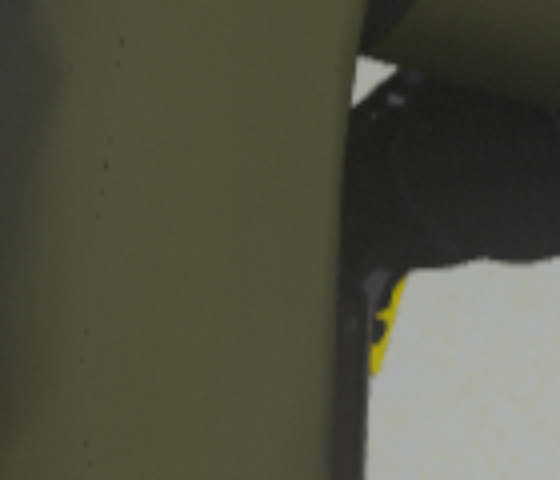

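Aligned. Descend.

```bash
python3 -m jog '0 0 0.5 0 0 0 1;0 0 1 0 0 0 1;0 0 1 0 0 0 1;0 0 0.8 0 0 0 1;0 0 0.5 0 0 0 1;0 0 0.3 0 0 0 1;0 0 0.15 0 0 0 1;0 0 0 0 0 0 1;0 0 0 0 0 0 1'; python3 go.py 535.5 -355.5 15 -111.4
```

```text
t: 35.17
tcp_pos: [535.7, -356.3, 17.3]
ee_rot: [0.0, -0.564, 0.826, -0.0]
contact_force: [-0.4, -0.5, -1.1]
gripper_width: 0.594
t 35.17 tcp [ 535.7 -356.3   17.3] psi -111.37 tilt 0.04 w 0.594 F [-0.4 -0.5 -1.1] q6 -0.1
tool cm [-0.07  0.05  0.23]
turn z 0.001
```

```bash
python3 -m jog '0 0 0.1 0 0 0 1;0 0 0.1 0 0 0 1;0 0 0 0 0 0 1;0 0 0 0 0 0 1'; python3 go.py 535.5 -355.5 15 -111.4
```

```text
t: 35.5
tcp_pos: [535.9, -356.4, 15.6]
ee_rot: [0.0, -0.564, 0.826, -0.001]
contact_force: [-0.5, 1.2, 0.7]
gripper_width: 0.6
t 35.5 tcp [ 535.9 -356.4   15.6] psi -111.36 tilt 0.08 w 0.6 F [-0.5  1.2  0.7] q6 -0.1
tool cm [-0.07  0.07  0.06]
turn z 0.001
```

```bash
python3 -m jog '0 0 0.05 0 0 0 1;0 0 0 0 0 0 -0.6;0 0 0 0 0 0 -0.6;0 0 0 0 0 0 -0.6;0 0 0 0 0 0 -0.6;0 0 0 0 0 0 -0.6;0 0 0 0 0 0 -0.6;0 0 -0.5 0 0 0 -0.6;0 0 -1.5 0 0 0 -0.6;0 0 -2.5 0 0 0 -0.6;0 0 -3 0 0 0 -0.6;0 0 -3 0 0 0 -0.6;0 0 -3 0 0 0 -0.6;0 0 -2.5 0 0 0 -0.6;0 0 -1 0 0 0 -0.6;0 0 0 0 0 0 -0.6'; python3 go.py 535 0 190 -90
```

```text
t: 36.83
tcp_pos: [536.5, -356.9, 188.6]
ee_rot: [0.002, -0.564, 0.826, -0.003]
contact_force: [-0.1, -0.2, 0.2]
gripper_width: 0.801
t 36.83 tcp [ 536.5 -356.9  188.6] psi -111.37 tilt 0.36 w 0.801 F [-0.1 -0.2  0.2] q6 -0.1
tool cm [-33.18  13.14  -0.25]
turn z -0.373
```

```bash
python3 -m jog '0 0 0 0 0 -0.093 -0.6;0 0 0 0 0 -0.094 -0.6;0 0 0 0 0 -0.093 -0.6;0 0 0 0 0 -0.093 -0.6;-1.5 0 0 0 0 0 -0.6;-3 0 0 0 0 0 -0.6;-3.5 0 0 0 0 0 -0.6;-3.5 0 0 0 0 0 -0.6;-3.5 0 0 0 0 0 -0.6;-3.5 0 0 0 0 0 -0.6;-3.5 0 0 0 0 0 -0.6;-3.5 0 0 0 0 0 -0.6;-3.5 0 0 0 0 0 -0.6;-3 0 0 0 0 0 -0.6;-2 0 0 0 0 0 -0.6;-1 0 0 0 0 0 -0.6;0 0 0 0 0 0 -0.6;0 0 0 0 0 0 -0.6'; python3 go.py 535 0 190 -90; python3 -c "
exec(open('see.py').read())
for n in d: cv2.imwrite('pics/h_%s.png'%n,d[n]['frame'][:,:,::-1])
for n,(y0,y1,x0,x1) in dict(top=(155,235,355,455),side=(265,370,230,330)).items():
    z=d[n]['frame'][y0:y1,x0:x1]; cv2.imwrite(f'pics/hz_{n}.png',np.clip(cv2.resize(z[:,:,::-1],None,fx=6,fy=6,interpolation=cv2.INTER_NEAREST)*1.6,0,255).astype(np.uint8))"
```

```text
t: 38.33
tcp_pos: [535.1, -6.0, 183.6]
ee_rot: [0.001, 0.707, -0.707, -0.0]
contact_force: [0.8, -0.7, 0.9]
gripper_width: 0.795
t 38.33 tcp [535.1  -6.  183.6] psi -89.98 tilt 0.06 w 0.795 F [ 0.8 -0.7  0.9] q6 -0.36
tool cm [-0.6   0.01 -0.64]
turn z 0.0
```

View pics/h_side.png

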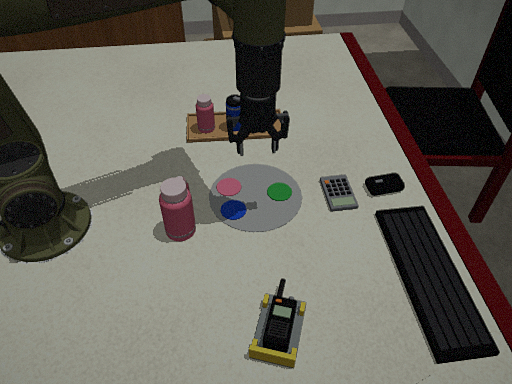

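View pics/hz_top.png

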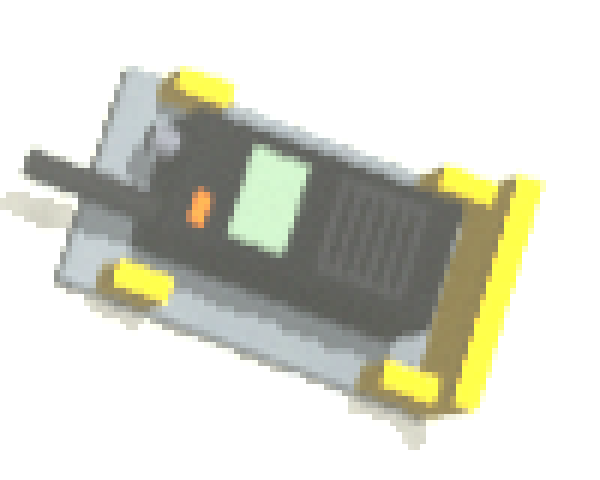

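View pics/hz_side.png

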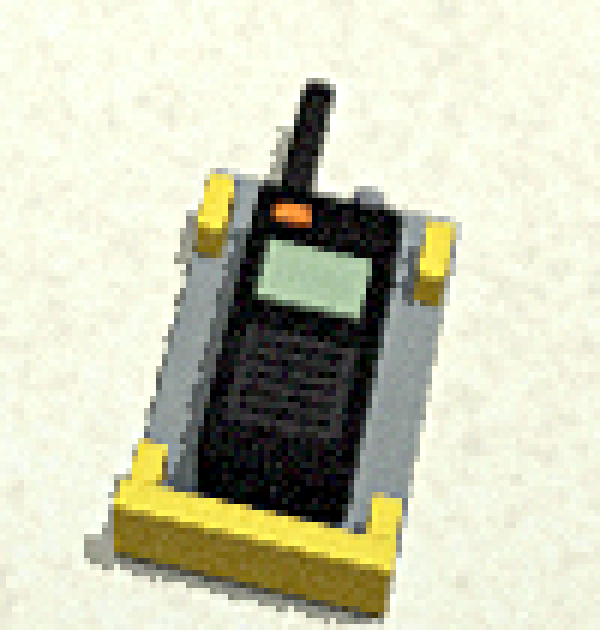

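```bash
python3 - <<'E'
from h import *; import pickle
d=pickle.load(open("s.pkl","rb")); t=Cam(d["top"]); s=Cam(d["side"])
for c,p in((t,np.array([270,202])/6+[355,155]-.5),(s,np.array([315,279])/6+[230,265]-.5)):
    P=c.plane(p,42)[0]; a=np.radians(68.6); print(P, P-20*np.array([np.cos(a),np.sin(a)]))
E
python3 go.py 602.8 330 190 -90
python3 -m jog '-1.5 -0.3 -0.6 0 0 0 -0.6;-3 -0.6 0 0 0 0 -0.6;-3.2 -0.65 0 0 0 0 -0.6;-3.2 -0.65 0 0 0 0 -0.6;-3.2 -0.65 0 0 0 0 -0.6;-3.2 -0.65 0 0 0 0 -0.6;-3.2 -0.65 0 0 0 0 -0.6;-3.2 -0.65 0 0 0 0 -0.6;-3.2 -0.65 0 0 0 0 -0.6;-3 -0.6 0 0 0 0 -0.6;-2 -0.4 0 0 0 0 -0.6;-1.2 -0.25 0 0 0 0 -0.6;-0.5 -0.07 0 0 0 0 -0.6;0 0 0 0 0 0 -0.6;0 0 0 0 0 0 -0.6;0 0 0 0 0 0 -0.6'; python3 go.py 602.8 330 56 -90
```

```text
[ 543.83206111 -337.94448816] [ 536.53452542 -356.56560448]
[ 543.79456099 -337.7248925 ] [ 536.49702531 -356.34600882]
t 38.43 tcp [535.2  -6.9 183.9] psi -90.07 tilt 0.04 w 0.802 F [ 0.  -0.   0.8] q6 -0.36
tool cm [-33.7   -6.71  -0.63]
turn z -0.001
t: 39.77
tcp_pos: [603.4, 328.4, 190.8]
ee_rot: [0.0, -0.707, 0.708, -0.0]
contact_force: [-0.5, -0.4, -0.1]
gripper_width: 0.805
t 39.77 tcp [603.4 328.4 190.8] psi -90.08 tilt 0.03 w 0.805 F [-0.5 -0.4 -0.1] q6 -0.79
tool cm [-0.15  0.07 13.48]
turn z -0.001
```

Radio is within ~2 mm of the rest's origin. Pick the green bottle.

```bash
python3 -m jog '-0.08 0.06 1 0 0 0 -0.6;0 0 2 0 0 0 -0.6;0 0 2 0 0 0 -0.6;0 0 2 0 0 0 -0.6;0 0 2 0 0 0 -0.6;0 0 2 0 0 0 -0.6;0 0 1.4 0 0 0 -0.6;0 0 0.9 0 0 0 -0.6;0 0 0 0 0 0 -0.6;0 0 0 0 0 0 -0.6;0 0 0 0 0 0 1;0 0 0 0 0 0 1;0 0 0 0 0 0 1;0 0 0 0 0 0 1;0 0 0 0 0 0 1;0 0 0 0 0 0 1;0 0 0 0 0 0 1'; python3 go.py 602.8 330 56 -90; python3 -m jog '0 0 0 0 0 0 1;0 0 -0.5 0 0 0 1;0 0 -1 0 0 0 1;0 0 -1.5 0 0 0 1;0 0 -2 0 0 0 1;0 0 -2 0 0 0 1;0 0 -2 0 0 0 1;0 0 -2 0 0 0 1;0 0 -1.5 0 0 0 1;0 0 -1 0 0 0 1;0 0 -0.5 0 0 0 1;0 0 0 0 0 0 1;0 0 0 0 0 0 1'; python3 go.py 603 36 195 -90
```

```text
t: 41.18
tcp_pos: [603.4, 331.3, 59.5]
ee_rot: [-0.002, 0.707, -0.707, 0.0]
contact_force: [-0.6, 1.1, 6.0]
gripper_width: 0.615
t 41.18 tcp [603.4 331.3  59.5] psi -89.98 tilt 0.19 w 0.615 F [-0.6  1.1  6. ] q6 -0.79
tool cm [0.13 0.06 0.35]
turn z 0.0
t: 42.27
tcp_pos: [602.2, 330.6, 196.2]
ee_rot: [-0.001, -0.707, 0.707, 0.0]
contact_force: [-0.9, -0.2, -2.9]
gripper_width: 0.607
t 42.27 tcp [602.2 330.6 196.2] psi -90.0 tilt 0.09 w 0.607 F [-0.9 -0.2 -2.9] q6 -0.79
tool cm [29.46 -0.08  0.14]
turn z -0.0
```

```bash
python3 -m jog '0.6 0 0 0 0 0 1;1.2 0 0 0 0 0 1;1.8 0 0 0 0 0 1;2.2 0 0 0 0 0 1;2.2 0 0 0 0 0 1;2.2 0 0 0 0 0 1;2.2 0 0 0 0 0 1;2.2 0 0 0 0 0 1;2.2 0 0 0 0 0 1;2.2 0 0 0 0 0 1;2.2 0 0 0 0 0 1;2.2 -0.06 0 0 0 0 1;2 0 0 0 0 0 1;1.6 0 0 0 0 0 1;1.2 0 0 0 0 0 1;0.7 0 0 0 0 0 1;0.46 0 0 0 0 0 1;0 0 0 0 0 0 1;0 0 0 0 0 0 1;0 0 0 0 0 0 1'; python3 go.py 603 37 61 -90
```

```text
t: 43.93
tcp_pos: [603.1, 37.7, 197.2]
ee_rot: [0.0, 0.707, -0.707, -0.0]
contact_force: [0.5, 0.1, -2.9]
gripper_width: 0.612
t 43.93 tcp [603.1  37.7 197.2] psi -89.96 tilt 0.01 w 0.612 F [ 0.5  0.1 -2.9] q6 -0.39
tool cm [7.000e-02 1.000e-02 1.362e+01]
turn z 0.001
```

```bash
python3 -m jog '0.07 0 0.5 0 0 0 1;0 0 1 0 0 0 1;0 0 2 0 0 0 1;0 0 2 0 0 0 1;0 0 2 0 0 0 1;0 0 2 0 0 0 1;0 0 1.5 0 0 0 1;0 0 1 0 0 0 1;0 0 0.7 0 0 0 1;0 0 0.4 0 0 0 1;0 0 0.3 0 0 0 1;0 0 0.1 0 0 0 1;0 0 0 0 0 0 1;0 0 0 0 0 0 1;0 0 0 0 0 0 1'; python3 go.py 603 37 60 -90;python3 -m jog '0 0 0.08 0 0 0 1;0 0 0.07 0 0 0 1;0 0 0 0 0 0 1;0 0 0 0 0 0 1'; python3 go.py 603 37 60
```

```text
t: 45.18
tcp_pos: [603.5, 36.4, 63.1]
ee_rot: [-0.0, 0.707, -0.707, 0.0]
contact_force: [0.8, -0.4, -3.5]
gripper_width: 0.611
t 45.18 tcp [603.5  36.4  63.1] psi -90.0 tilt 0.07 w 0.611 F [ 0.8 -0.4 -3.5] q6 -0.39
tool cm [-0.06  0.05  0.31]
turn z 0.0
t: 45.52
tcp_pos: [603.4, 36.3, 61.5]
ee_rot: [-0.0, 0.707, -0.707, 0.0]
contact_force: [-1.0, 0.6, 0.8]
gripper_width: 0.605
t 45.52 tcp [603.4  36.3  61.5] psi -89.99 tilt 0.05 w 0.605 F [-1.   0.6  0.8] q6 -0.39
tool cm [-0.07  0.04  0.15]
```

Contact reached; release and retreat, then go to the blue tumbler.

```bash
python3 -m jog '0 0 0.03 0 0 0 1;0 0 0 0 0 0 -0.6;0 0 0 0 0 0 -0.6;0 0 0 0 0 0 -0.6;0 0 0 0 0 0 -0.6;0 0 0 0 0 0 -0.6;0 0 -1 0 0 0 -0.6;0 0 -2 0 0 0 -0.6;0 0 -2.5 0 0 0 -0.6;0 0 -2.5 0 0 0 -0.6;0 0 -2.5 0 0 0 -0.6;0 0 -1.7 0 0 0 -0.6;0 0 -0.8 0 0 0 -0.6;0 0 0 0 0 0 -0.6;0 0 0 0 0 0 -0.6'; python3 go.py 513 332.5 190 -90
```

```text
t: 46.77
tcp_pos: [603.0, 36.5, 190.1]
ee_rot: [0.0, -0.707, 0.707, 0.0]
contact_force: [-0.0, -0.5, -0.8]
gripper_width: 0.805
t 46.77 tcp [603.   36.5 190.1] psi -90.0 tilt 0.03 w 0.805 F [-0.  -0.5 -0.8] q6 -0.39
tool cm [-2.96e+01  9.00e+00  2.00e-02]
turn z -0.0
```

```bash
python3 -m jog '-1 0.3 0 0 0 0 -0.6;-2 0.6 0 0 0 0 -0.6;-3 0.9 0 0 0 0 -0.6;-3 0.9 0 0 0 0 -0.6;-3 0.9 0 0 0 0 -0.6;-3 0.9 0 0 0 0 -0.6;-3 0.9 0 0 0 0 -0.6;-3 0.9 0 0 0 0 -0.6;-3 0.9 0 0 0 0 -0.6;-2.5 0.8 0 0 0 0 -0.6;-1.8 0.6 0 0 0 0 -0.6;-0.9 0.3 0 0 0 0 -0.6;-0.4 0.1 0 0 0 0 -0.6;0 0 0 0 0 0 -0.6;0 0 0 0 0 0 -0.6;0 0 0 0 0 0 -0.6'; python3 go.py 513 332.5 56 -90; python3 -c "
exec(open('see.py').read())
for n in d: cv2.imwrite('pics/i_%s.png'%n,d[n]['frame'][:,:,::-1])"
```

```text
t: 48.1
tcp_pos: [513.5, 331.4, 190.4]
ee_rot: [-0.0, -0.707, 0.707, -0.0]
contact_force: [-0.2, -0.3, 0.4]
gripper_width: 0.799
t 48.1 tcp [513.5 331.4 190.4] psi -90.06 tilt 0.02 w 0.799 F [-0.2 -0.3  0.4] q6 -0.9
tool cm [-0.12  0.05 13.44]
turn z -0.001
```

View pics/i_side.png

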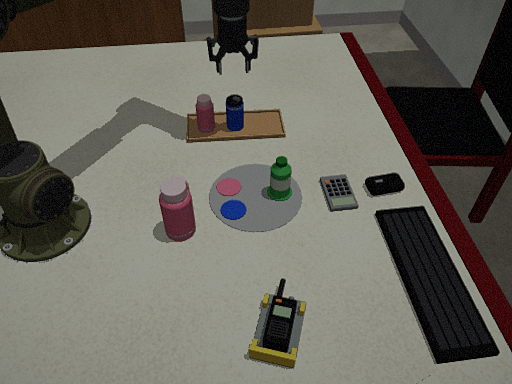

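Green stands on its coaster at (280,180). Pick blue.

```bash
python3 -m jog '-0.08 0.05 1 0 0 0 -0.6;0 0 2 0 0 0 -0.6;0 0 2 0 0 0 -0.6;0 0 2 0 0 0 -0.6;0 0 2 0 0 0 -0.6;0 0 2 0 0 0 -0.6;0 0 1.4 0 0 0 -0.6;0 0 0.9 0 0 0 -0.6;0 0 0 0 0 0 -0.6;0 0 0 0 0 0 -0.6;0 0 0 0 0 0 1;0 0 0 0 0 0 1;0 0 0 0 0 0 1;0 0 0 0 0 0 1;0 0 0 0 0 0 1;0 0 0 0 0 0 1;0 0 0 0 0 0 1'; python3 go.py 513 332.5 56 -90; python3 -m jog '0 0 0 0 0 0 1;0 0 -0.5 0 0 0 1;0 0 -1 0 0 0 1;0 0 -1.5 0 0 0 1;0 0 -2 0 0 0 1;0 0 -2 0 0 0 1;0 0 -2 0 0 0 1;0 0 -2 0 0 0 1;0 0 -1.5 0 0 0 1;0 0 -1 0 0 0 1;0 0 -0.5 0 0 0 1;0 0 0 0 0 0 1;0 0 0 0 0 0 1'; python3 go.py 473.6 -12.5 195 -90
```

```text
t: 49.62
tcp_pos: [513.6, 333.7, 59.3]
ee_rot: [-0.002, 0.707, -0.707, 0.0]
contact_force: [0.7, 1.3, 6.1]
gripper_width: 0.61
t 49.62 tcp [513.6 333.7  59.3] psi -89.98 tilt 0.18 w 0.61 F [0.7 1.3 6.1] q6 -0.9
tool cm [0.12 0.06 0.33]
turn z 0.0
t: 50.7
tcp_pos: [512.2, 333.0, 196.4]
ee_rot: [0.001, 0.707, -0.707, -0.0]
contact_force: [-0.4, 0.1, -3.5]
gripper_width: 0.616
t 50.7 tcp [512.2 333.  196.4] psi -90.0 tilt 0.1 w 0.616 F [-0.4  0.1 -3.5] q6 -0.9
tool cm [34.55  3.86  0.17]
turn z 0.0
```

```bash
python3 -m jog '0.6 0.06 0 0 0 0 1;1.2 0.13 0 0 0 0 1;1.8 0.2 0 0 0 0 1;2.2 0.25 0 0 0 0 1;2.2 0.25 0 0 0 0 1;2.2 0.25 0 0 0 0 1;2.2 0.25 0 0 0 0 1;2.2 0.25 0 0 0 0 1;2.2 0.25 0 0 0 0 1;2.2 0.25 0 0 0 0 1;2.2 0.25 0 0 0 0 1;2.2 0.25 0 0 0 0 1;2.2 0.25 0 0 0 0 1;2.2 0.25 0 0 0 0 1;2.2 0.25 0 0 0 0 1;2 0.22 0 0 0 0 1;1.4 0.16 0 0 0 0 1;0.8 0.08 0 0 0 0 1;0.35 0.05 0 0 0 0 1;0 0 0 0 0 0 1'; python3 -m jog '0 0 0 0 0 0 1;0 0 0 0 0 0 1'; python3 go.py 473.6 -12.5 63 -90
```

```text
t: 52.37
tcp_pos: [473.3, -13.1, 197.3]
ee_rot: [-0.0, -0.707, 0.707, 0.0]
contact_force: [-0.1, 1.6, -2.7]
gripper_width: 0.611
t: 52.53
tcp_pos: [473.6, -11.8, 197.3]
ee_rot: [0.0, 0.707, -0.707, -0.0]
contact_force: [-0.5, -0.1, -2.6]
gripper_width: 0.611
t 52.53 tcp [473.6 -11.8 197.3] psi -89.96 tilt 0.01 w 0.611 F [-0.5 -0.1 -2.6] q6 -0.4
tool cm [ 0.07 -0.   13.43]
turn z 0.001
```

```bash
python3 -m jog '0.07 0 0.5 0 0 0 1;0 0 1 0 0 0 1;0 0 2 0 0 0 1;0 0 2 0 0 0 1;0 0 2 0 0 0 1;0 0 2 0 0 0 1;0 0 1.5 0 0 0 1;0 0 1 0 0 0 1;0 0 0.7 0 0 0 1;0 0 0.4 0 0 0 1;0 0 0.3 0 0 0 1;0 0 0.1 0 0 0 1;0 0 0 0 0 0 1;0 0 0 0 0 0 1;0 0 0 0 0 0 1'; python3 go.py 473.6 -12.5 60 -90;python3 -m jog '0 0 0.08 0 0 0 1;0 0 0.07 0 0 0 1;0 0 0 0 0 0 1;0 0 0 0 0 0 1'; python3 go.py 473.6 -12.5 60
```

```text
t: 53.78
tcp_pos: [474.0, -13.0, 63.2]
ee_rot: [-0.0, 0.707, -0.707, 0.0]
contact_force: [0.3, 1.1, -1.9]
gripper_width: 0.609
t 53.78 tcp [474.  -13.   63.2] psi -90.0 tilt 0.06 w 0.609 F [ 0.3  1.1 -1.9] q6 -0.4
tool cm [-0.05  0.04  0.32]
turn z 0.0
t: 54.12
tcp_pos: [473.9, -13.1, 61.3]
ee_rot: [-0.0, 0.707, -0.707, 0.0]
contact_force: [0.1, 0.2, -1.6]
gripper_width: 0.613
t 54.12 tcp [473.9 -13.1  61.3] psi -90.0 tilt 0.03 w 0.613 F [ 0.1  0.2 -1.6] q6 -0.4
tool cm [-0.06  0.03  0.13]
```

```bash
python3 -m jog '0 0 0.07 0 0 0 1;0 0 0 0 0 0 1;0 0 0 0 0 0 1'; python3 go.py 473.6 -12.5 60; python3 -m jog '0 0 0 0 0 0 -0.6;0 0 0 0 0 0 -0.6;0 0 0 0 0 0 -0.6;0 0 0 0 0 0 -0.6;0 0 0 0 0 0 -0.6;0 0 -1 0 0 0 -0.6;0 0 -2 0 0 0 -0.6;0 0 -2.5 0 0 0 -0.6;0 0 -2.5 0 0 0 -0.6;0 0 -2.5 0 0 0 -0.6;0 0 -1.7 0 0 0 -0.6;0 0 -0.8 0 0 0 -0.6;0 0 0 0 0 0 -0.6;0 0 0 0 0 0 -0.6'; python3 go.py 423.4 335.1 190 -90
```

```text
t: 54.37
tcp_pos: [473.9, -13.1, 61.3]
ee_rot: [-0.0, 0.707, -0.707, 0.0]
contact_force: [-3.4, 0.1, 5.9]
gripper_width: 0.613
t 54.37 tcp [473.9 -13.1  61.3] psi -89.99 tilt 0.05 w 0.613 F [-3.4  0.1  5.9] q6 -0.4
tool cm [-0.06  0.03  0.13]
t: 55.53
tcp_pos: [473.5, -12.9, 189.9]
ee_rot: [-0.0, -0.707, 0.707, 0.0]
contact_force: [0.6, 0.2, -0.7]
gripper_width: 0.797
t 55.53 tcp [473.5 -12.9 189.9] psi -90.0 tilt 0.03 w 0.797 F [ 0.6  0.2 -0.7] q6 -0.4
tool cm [-34.8    5.01   0.  ]
turn z -0.0
```

```bash
python3 -m jog '-1 0.1 0 0 0 0 -0.6;-2 0.3 0 0 0 0 -0.6;-3 0.45 0 0 0 0 -0.6;-3 0.45 0 0 0 0 -0.6;-3 0.45 0 0 0 0 -0.6;-3 0.45 0 0 0 0 -0.6;-3 0.45 0 0 0 0 -0.6;-3 0.45 0 0 0 0 -0.6;-3 0.45 0 0 0 0 -0.6;-3 0.45 0 0 0 0 -0.6;-3 0.45 0 0 0 0 -0.6;-2.3 0.35 0 0 0 0 -0.6;-1.5 0.2 0 0 0 0 -0.6;-0.7 0.1 0 0 0 0 -0.6;-0.3 0.05 0 0 0 0 -0.6;0 0 0 0 0 0 -0.6;0 0 0 0 0 0 -0.6;0 0 0 0 0 0 -0.6'; python3 go.py 423.4 335.1 56 -90
```

```text
t: 57.03
tcp_pos: [422.4, 334.0, 190.5]
ee_rot: [0.0, -0.707, 0.707, -0.0]
contact_force: [0.3, -0.1, -0.3]
gripper_width: 0.801
t 57.03 tcp [422.4 334.  190.5] psi -90.06 tilt 0.02 w 0.801 F [ 0.3 -0.1 -0.3] q6 -1.04
tool cm [-0.11 -0.09 13.45]
turn z -0.001
```

```bash
python3 -m jog '-0.08 -0.09 1 0 0 0 -0.6;0 0 2 0 0 0 -0.6;0 0 2 0 0 0 -0.6;0 0 2 0 0 0 -0.6;0 0 2 0 0 0 -0.6;0 0 2 0 0 0 -0.6;0 0 1.4 0 0 0 -0.6;0 0 0.9 0 0 0 -0.6;0 0 0 0 0 0 -0.6;0 0 0 0 0 0 -0.6;0 0 0 0 0 0 1;0 0 0 0 0 0 1;0 0 0 0 0 0 1;0 0 0 0 0 0 1;0 0 0 0 0 0 1;0 0 0 0 0 0 1;0 0 0 0 0 0 1'; python3 go.py 423.4 335.1 56 -90; python3 -m jog '0 0 0 0 0 0 1;0 0 -0.5 0 0 0 1;0 0 -1 0 0 0 1;0 0 -1.5 0 0 0 1;0 0 -2 0 0 0 1;0 0 -2 0 0 0 1;0 0 -2 0 0 0 1;0 0 -2 0 0 0 1;0 0 -1.5 0 0 0 1;0 0 -1 0 0 0 1;0 0 -0.5 0 0 0 1;0 0 0 0 0 0 1;0 0 0 0 0 0 1'; python3 go.py 469.4 71 195 -90
```

```text
t: 58.45
tcp_pos: [423.8, 336.5, 59.1]
ee_rot: [-0.001, 0.707, -0.707, 0.0]
contact_force: [-0.2, -0.0, 6.6]
gripper_width: 0.61
t 58.45 tcp [423.8 336.5  59.1] psi -89.98 tilt 0.17 w 0.61 F [-0.2 -0.   6.6] q6 -1.04
tool cm [0.14 0.04 0.31]
turn z 0.0
t: 59.53
tcp_pos: [422.7, 335.6, 196.4]
ee_rot: [0.001, 0.707, -0.707, -0.0]
contact_force: [0.1, 0.5, -2.4]
gripper_width: 0.61
t 59.53 tcp [422.7 335.6 196.4] psi -90.0 tilt 0.08 w 0.61 F [ 0.1  0.5 -2.4] q6 -1.04
tool cm [26.46 -4.67  0.16]
turn z 0.0
```

```bash
python3 -m jog '0.6 -0.1 0 0 0 0 1;1.2 -0.2 0 0 0 0 1;1.8 -0.35 0 0 0 0 1;2 -0.36 0 0 0 0 1;2 -0.36 0 0 0 0 1;2 -0.36 0 0 0 0 1;2 -0.36 0 0 0 0 1;2 -0.36 0 0 0 0 1;2 -0.36 0 0 0 0 1;2 -0.36 0 0 0 0 1;2 -0.36 0 0 0 0 1;2 -0.36 0 0 0 0 1;1.8 -0.3 0 0 0 0 1;1.5 -0.23 0 0 0 0 1;1 -0.15 0 0 0 0 1;0.46 -0.1 0 0 0 0 1;0 0 0 0 0 0 1;0 0 0 0 0 0 1;0 0 0 0 0 0 1'; python3 go.py 469.4 71 63 -90
```

```text
t: 61.12
tcp_pos: [469.6, 72.6, 197.1]
ee_rot: [0.0, 0.707, -0.707, -0.0]
contact_force: [0.4, 0.0, -1.7]
gripper_width: 0.612
t 61.12 tcp [469.6  72.6 197.1] psi -89.97 tilt 0.01 w 0.612 F [ 0.4  0.  -1.7] q6 -0.58
tool cm [ 0.16  0.02 13.41]
turn z 0.001
```

```bash
python3 -m jog '0.08 0 0.5 0 0 0 1;0 0 1 0 0 0 1;0 0 2 0 0 0 1;0 0 2 0 0 0 1;0 0 2 0 0 0 1;0 0 2 0 0 0 1;0 0 1.5 0 0 0 1;0 0 1 0 0 0 1;0 0 0.7 0 0 0 1;0 0 0.4 0 0 0 1;0 0 0.3 0 0 0 1;0 0 0.1 0 0 0 1;0 0 0 0 0 0 1;0 0 0 0 0 0 1;0 0 0 0 0 0 1'; python3 go.py 469.4 71 60 -90;python3 -m jog '0 0 0.08 0 0 0 1;0 0 0.07 0 0 0 1;0 0 0 0 0 0 1;0 0 0 0 0 0 1'; python3 go.py 469.4 71 60
```

```text
t: 62.37
tcp_pos: [470.1, 71.4, 62.9]
ee_rot: [-0.0, 0.707, -0.707, 0.0]
contact_force: [-0.7, -0.2, -2.1]
gripper_width: 0.61
t 62.37 tcp [470.1  71.4  62.9] psi -90.0 tilt 0.06 w 0.61 F [-0.7 -0.2 -2.1] q6 -0.58
tool cm [0.04 0.07 0.29]
turn z 0.0
t: 62.7
tcp_pos: [469.9, 71.3, 61.1]
ee_rot: [-0.0, 0.707, -0.707, 0.0]
contact_force: [-0.7, 0.5, -0.5]
gripper_width: 0.613
t 62.7 tcp [469.9  71.3  61.1] psi -90.0 tilt 0.03 w 0.613 F [-0.7  0.5 -0.5] q6 -0.58
tool cm [0.03 0.05 0.11]
```

```bash
python3 -m jog '0 0 0.06 0 0 0 1;0 0 0 0 0 0 1;0 0 0 0 0 0 -0.6;0 0 0 0 0 0 -0.6;0 0 0 0 0 0 -0.6;0 0 0 0 0 0 -0.6;0 0 0 0 0 0 -0.6;0 0 -1 0 0 0 -0.6;0 0 -2 0 0 0 -0.6;0 0 -2.5 0 0 0 -0.6;0 0 -2.5 0 0 0 -0.6;0 0 -2.5 0 0 0 -0.6;0 0 -1.7 0 0 0 -0.6;0 0 -0.8 0 0 0 -0.6;0 0 0 0 0 0 -0.6;0 0 0 0 0 0 -0.6'; python3 -m jog '-1 0 0 0 0 0 -0.6;-2 0 0 0 0 0 -0.6;-3 0 0 0 0 0 -0.6;-3 0 0 0 0 0 -0.6;-3 0 0 0 0 0 -0.6;-3 0 0 0 0 0 -0.6;-3 0 0 0 0 0 -0.6;-3 0 0 0 0 0 -0.6;-3 0 0 0 0 0 -0.6;-3 0 0 0 0 0 -0.6;-2 0 0 0 0 0 -0.6;-1 0 0 0 0 0 -0.6;0 0 0 0 0 0 -0.6;0 0 0 0 0 0 -0.6'; python3 go.py;  python3 -c "
exec(open('see.py').read())
for n in d: cv2.imwrite('pics/k_%s.png'%n,d[n]['frame'][:,:,::-1])
z=d['top']['frame'][130:255,170:300]; cv2.imwrite('pics/k_z.png',np.clip(cv2.resize(z[:,:,::-1],None,fx=4.5,fy=4.5,interpolation=cv2.INTER_NEAREST)*1.6,0,255).astype(np.uint8))
z=d['side']['frame'][145:235,200:310]; cv2.imwrite('pics/k_zs.png',np.clip(cv2.resize(z[:,:,::-1],None,fx=6,fy=6,interpolation=cv2.INTER_NEAREST)*1.6,0,255).astype(np.uint8))"
```

```text
t: 64.03
tcp_pos: [469.6, 71.4, 189.7]
ee_rot: [-0.0, -0.707, 0.707, 0.0]
contact_force: [0.5, 0.6, -0.8]
gripper_width: 0.795
t: 65.2
tcp_pos: [469.2, 371.2, 188.8]
ee_rot: [0.001, 0.707, -0.707, 0.0]
contact_force: [-0.6, -0.7, 0.7]
gripper_width: 0.798
t 65.2 tcp [469.2 371.2 188.8] psi -89.96 tilt 0.14 w 0.798 F [-0.6 -0.7  0.7] q6 -1.0
```

View pics/k_side.png

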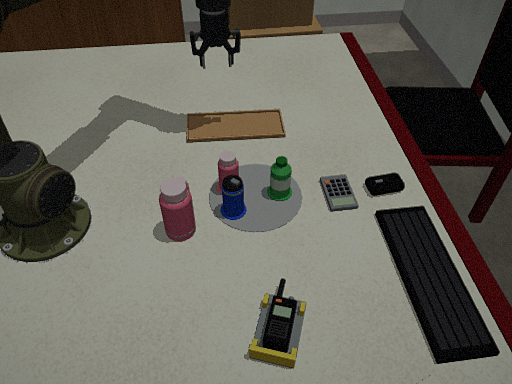

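View pics/k_z.png

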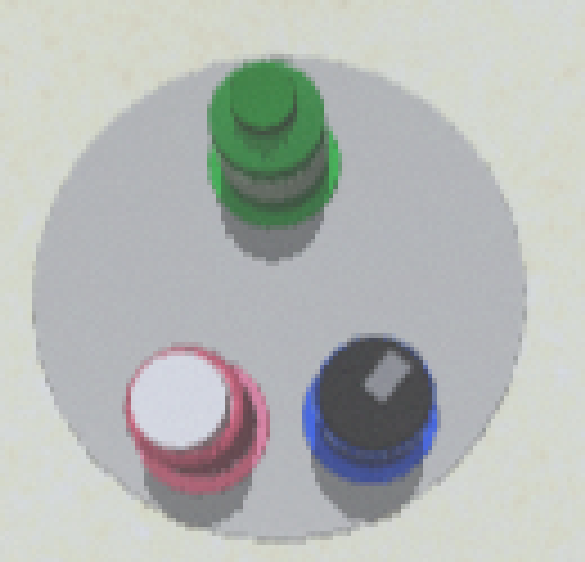

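View pics/k_zs.png

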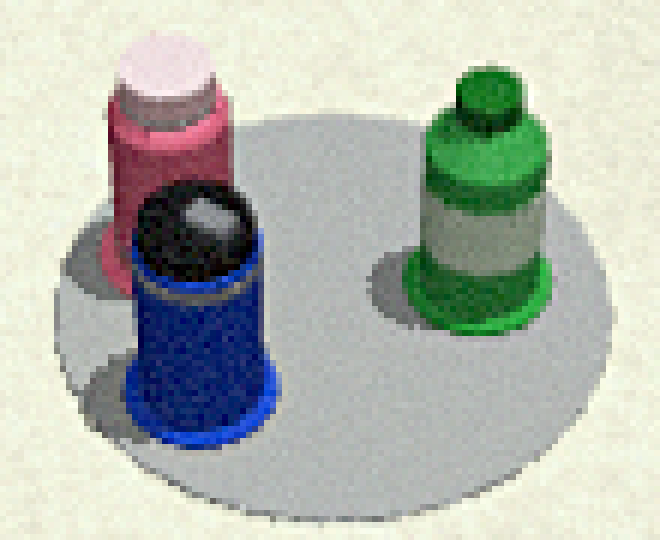

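```bash
python3 - <<'E'
from h import *; import pickle
d=pickle.load(open("s.pkl","rb")); c=Cam(d["top"]); s=Cam(d["side"])
for k,p,z in [("pink",(179,400),119),("blue",(376,394),109),("green",(263,101),122)]: print(k,c.plane(np.array(p)/4.5+[170,130],z).round(1))
for k,p,z in [("pink",(167,65),119),("blue",(194,232),109),("green",(490,92),122)]: print(k,s.plane(np.array(p)/6+[200,145],z).round(1))
E
python3 -m jog '0 0 0 0 0 0 -0.6;0 0 0 0 0 0 -0.6;0 0 0 0 0 0 -0.6'
```

```text
pink [[469.4  70.4]]
blue [[472.7 -13.7]]
green [[600.7  35.5]]
pink [[471.5  67.3]]
blue [[473.8 -23. ]]
green [[603.3  30.2]]
t: 65.55
tcp_pos: [469.9, 370.7, 190.5]
ee_rot: [0.0, -0.707, 0.707, 0.0]
contact_force: [0.3, 0.2, -0.1]
gripper_width: 0.801
```

```bash
python3 -c "
from cell import *
print(job_done())"
```

```text
the job is handed in; nothing more can be done
None
```

I did the job in the order asked and handed it in at about 65.6 s of the 134 s allowed; `job_done()` reports no verdict, so I can't confirm a pass.

I stood the three drinks in the tray and laid the radio in the rest, screen up and antenna out of the open end. I then put each drink back on the coaster of its own colour.

Last checks:
- **Drinks, top view:** pink, blue and green are all upright and released. Each is about 2–3 mm from its coaster's centre, well inside the 15 mm limit.
- **Drinks, side view:** this view disagreed with the top view by up to about 5 mm for pink and green. It put blue about 10 mm off, probably because I marked the lid's dark side as part of its top. I did not re-measure it, since the blue coaster's ring shows evenly around the tumbler in both views.
- **Radio:** measured just after it was put down, both views placed it about 1–2 mm from the rest's origin. The final picture shows it still lying there.
- **Other things:** the calculator and the look-alikes look unmoved in the pictures. I did not measure the calculator's position. The gripper finished empty and clear of everything.

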